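# Put the workshop hand tools back on their outline tiles

### The arm

A 6-joint arm with a two-finger parallel gripper is mounted at the origin on the work surface. World frame = base frame: x ahead of the robot, y to its left, z up, the work surface at z = 0. Lengths are in mm, angles in rad, forces in N, time in s.
With the tool pointing down it reaches from about 350 to 775 mm from the base axis. Payload 5.5 kg.
Tool frame: the origin (TCP) lies between the finger pads; the fingertips stand 22 mm ahead of it and the grasp point (between the pads) lies 3 mm ahead of it (r.nose_length is the z of the fingertips in the tool frame, in mm); z points along the fingers, y is the line along which they close (so a half turn about z gives the same grasp; the last joint's range is limited). The gripper opens to 85 mm and grips with 20 to 120 N. Pads are 22 mm wide; open, the fingers measure 114 mm over their backs; the gripper's body (76 mm by 85 mm) begins 54 mm behind the grasp point. The pads swing forward as they close: fully open they stand 13 mm farther back than shut.
Start: joints at [-1.412, 0.313, 0.046, 1.304, 0, 1.431], TCP at [169.26, -549.564, 253.323] pointing down, gripper open.
Joint ranges: [-2.76, 2.76], [-0.86, 1.69], [-1.03, 1.26], [-2.2, 2.34], [-1.47, 1.5], [-3.14, 3.14]. Speed limits (rad/s): [2.57, 2.57, 3.14, 3.14, 3.14, 3.14].

### API

Orientations are given as [roll, pitch, yaw] about the fixed x, y, z axes, in that order (R = Rz(yaw) Ry(pitch) Rx(roll)).
In Python, from cell import r gives the robot as it stands. The module is installed in compiled form; this text tells all that it offers.
- The arm moves only by the tool step_arm, never from a script. Its argument "plan" is a list of rows, each an object with "offset": the shift along the tool's x, y, z in m, a list of three; "twist": the turn, a rotation vector about the tool's x, y, z in rad, a list of three. A call has 1 to 20 rows; each row shifts and turns the commanded pose from where the row before left it, along the tool's axes as they then stand; what a row does not reach is not made up. A row lasts 1/10 s, in which the tool goes at most 50 mm and 8.59 degrees, less where a joint would pass 70% of its speed; a pose out of reach is approached as far as the arm can. A call is refused whole if a number of a shift passes 0.05 or a number of a turn 0.15, either way. A call with a gripper value outside its range is refused whole. "grip" is the gripper command: -1 is fully open, 1 is shut, values between are in proportion, set as the call begins (left out, the last holds). The fingers move at their own pace and stop on an object; "newtons" is the grip in N (left out, the last holds). Time passes only in rows, so rows that do not move let the fingers close. It gives the time, the measured TCP pose, the force, the opening and the grip force at its end, in the units of the state.
- r.observe(): the state, without advancing time (a new reading comes with each control period).
- r.capture(name): name is "scene" or "top"; returns the picture (420x560x3 uint8, blue, green, red); there is no depth.
- r.camera_model(name): a dict with "intrinsics" (3x3 intrinsics, pixels), "k1" (the pictures are not rectified: a ray, as slopes to the right and down, at radius r is drawn at 1 + k1 r^2 times it, then the intrinsics apply), "xyz" and "attitude" of the camera in the world. Camera axes: x right, y down, z forward; pixel columns grow to the right and rows downward; lengths in mm; the calibration is good to about 2 mm. A picture is of the moment at which its call begins. camera_model takes no time and is no camera call.
- r.hand_in(): hands the job in; it is judged then, once.
The state is a dict: "time_s": time; "q": joint angles; "qvel": joint speeds; "effort": joint torques, N m; "tcp_pos": TCP position; "eef_rot": TCP orientation; "wrist_force": force on the tool from outside, world axes, zero at the start; "ft_torque": the same for the moment, N m; "finger_gap": opening from 0.0 (shut) to 1.0 (fully open); "grip_force": force on a finger pad.
Only numpy, scipy, OpenCV 4.12 (cv2) and the standard library are available. Lean on these libraries where they do the work, as an engineer would, in place of code of your own. Each camera call takes 0.05 s, during which the arm holds its last target. There are 200 camera calls.

### The job

Clear the bench at the end of the session: lay each of the four hand tools (block plane, G-clamp, pincers, tape measure) on the plywood tile that shows its own outline, flat, right side up, in place on the outline and pointing the same way round as it. Leave the wood offcut and the dowel stub where they are.

Things in the scene. Friction and masses are not known exactly. Their poses are not given: they have to be found in the camera images.
- plane: Steel block plane on its sole (mm): x -60 to +65, 48 wide, 56 high, 0.6 kg; wooden knob on the narrow round nose (+x), sloping steel cap behind. Origin: underside, between the flat side cheeks (x -60 to +34, 48 apart across y, 36 high): grip them across y. z up.
- clamp: Grey G-clamp lying flat (mm), 20 thick, 0.45 kg. Spine along x, 85 long, 16 wide; arms to +y at x = -32 and +37, to y = 59; screw (11 dia.) along x at y = 48, cross bar at x = -72. Spans x -76 to +45, y -8 to +68. Origin: underside of the spine's middle: grip the spine there across y; gap from spine to screw is 34, so do not open the jaws wide. z up.
- pincers: Steel carpenter's pincers lying flat (mm), 16 thick, 0.3 kg: two handles to -x (to x = -94, 49 wide over both), round jaws to +x (to x = +54, 50 wide). Origin: underside of the pivot, where the neck is 22 wide in y for 28 of x: grip there across y. z up.
- tape: Grey tape measure lying flat (mm), D-shaped from above, 36 high, 0.25 kg: round back to -x (x = -32), straight front to +x (x = +28), 52 wide in y, steel disc on top, small hook tab on the front at y = +18 (to x = +34). Origin: underside, mid width: grip across y. z up.
- plane_tile: Fixed plywood tile 180 x 100 x 6 with the dark outline of the block plane (5 mm bigger all round) and a black hanging hole near its -x end. Origin: centre of its underside, x along its length away from the hole, z up, top at z = 6. The tool lies right with its origin at x = 15, y = 0, z = 6 here and its axes parallel to the tile's, +x the same way (mm).
- clamp_tile: Fixed plywood tile 180 x 100 x 6 with the dark outline of the G-clamp (5 mm bigger all round) and a black hanging hole near its -x end. Origin: centre of its underside, x along its length away from the hole, z up, top at z = 6. The tool lies right with its origin at x = 22, y = -30, z = 6 here and its axes parallel to the tile's, +x the same way (mm).
- pincers_tile: Fixed plywood tile 180 x 100 x 6 with the dark outline of the pincers (5 mm bigger all round) and a black hanging hole near its -x end. Origin: centre of its underside, x along its length away from the hole, z up, top at z = 6. The tool lies right with its origin at x = 29, y = 0, z = 6 here and its axes parallel to the tile's, +x the same way (mm).
- tape_tile: Fixed plywood tile 180 x 100 x 6 with the dark outline of the tape measure (5 mm bigger all round) and a black hanging hole near its -x end. Origin: centre of its underside, x along its length away from the hole, z up, top at z = 6. The tool lies right with its origin at x = 20, y = 0, z = 6 here and its axes parallel to the tile's, +x the same way (mm).
- offcut: Bystander: loose light wood offcut 80 x 32 x 22 mm between the two middle tiles, origin centre of underside, long side x. Leave where it lies.
- dowel: Bystander: loose upright wooden dowel stub, 26 diameter, 28 high (mm), origin centre of underside. Leave where it stands.

How it is judged (in metres and radians):
At the end, for the whole second after the job is handed in: Each tool rests still and upright on its own tile, its origin within 12 mm in the tile's x and in its y of its place on the outline, direction within 0.2 rad of the outline's and the same way round, tilted less than 0.12 rad and lying at tile-top height (within 4 mm below to 6 mm above) (x of plane in the frame of plane_tile between 0.003 and 0.027 m and y of plane in the frame of plane_tile between -0.012 and 0.012 m and x of plane_tile in the frame of plane below 0 m and angle between the x axis of plane and the x axis of plane_tile, either way round below 0.2 rad and angle between each of plane, clamp, pincers, tape's own z axis and vertical below 0.12 rad and z of plane in the frame of plane_tile between 0.002 and 0.012 m and linear speed of each of plane, clamp, pincers, tape below 0.02 m/s and angular speed of each of plane, clamp, pincers, tape below 0.2 rad/s and x of clamp in the frame of clamp_tile between 0.01 and 0.034 m and y of clamp in the frame of clamp_tile between -0.042 and -0.018 m and x of clamp_tile in the frame of clamp below 0 m and angle between the x axis of clamp and the x axis of clamp_tile, either way round below 0.2 rad and z of clamp in the frame of clamp_tile between 0.002 and 0.012 m and x of pincers in the frame of pincers_tile between 0.017 and 0.041 m and y of pincers in the frame of pincers_tile between -0.012 and 0.012 m and x of pincers_tile in the frame of pincers below 0 m and angle between the x axis of pincers and the x axis of pincers_tile, either way round below 0.2 rad and z of pincers in the frame of pincers_tile between 0.002 and 0.012 m and x of tape in the frame of tape_tile between 0.008 and 0.032 m and y of tape in the frame of tape_tile between -0.012 and 0.012 m and x of tape_tile in the frame of tape below 0 m and angle between the x axis of tape and the x axis of tape_tile, either way round below 0.2 rad and z of tape in the frame of tape_tile between 0.002 and 0.012 m); the robot touches nothing.
It fails at once if the wood offcut or the dowel stub is shoved more than 30 mm or knocked over (distance of any of offcut, dowel from where it was at the start of the episode above 0.03 m or angle between any of dowel, offcut's own z axis and vertical above 0.6 rad).
It also fails if it takes over 112 s, if anything falls off the work surface, if the arm or the gripper's body presses on something with over 40 N, if the wrist force passes 120 N, or if a joint passes its speed limit or range.

## Working session

There is one attempt and no reset: what is moved stays moved. The work goes in short steps, Python scripts to look and compute and a tool call to move; the robot and the scene stay as the last step left them, time stands still between calls to the robot, and variables do not carry over. Pictures are saved under pics/ and viewed, at most 14 in all, crops included, and the job is handed in when it is done.

Besides the shell and the picture viewer there is one more tool, called after "Call:" in YAML: its name, and indented under it one key for each argument. step_arm: Moves the arm, as the interface text tells. Its arguments: {"type":"object","properties":{"plan":{"type":"array","items":{"type":"object","properties":{"offset":{"type":"array","items":{"type":"number"}},"twist":{"type":"array","items":{"type":"number"}}}}},"grip":{"type":"number"},"newtons":{"type":"number"}},"required":["plan"]}

```bash
mkdir -p pics; python3 - <<'E'
from cell import r
import cv2,numpy as np
for n in("top","scene"):
    cv2.imwrite(f"pics/{n}0.png",r.capture(n)); print(n,r.camera_model(n))
print(r.observe(), r.nose_length)
E
```

```text
top {'intrinsics': array([[421.32377173,   0.        , 283.76535804],
       [  0.        , 421.32377173, 211.49635414],
       [  0.        ,   0.        ,   1.        ]]), 'k1': -0.07504659671910341, 'xyz': array([ 368.07746987,   31.38248373, 1110.38280289]), 'attitude': array([-2.99435291, -0.0168366 , -1.58880424])}
scene {'intrinsics': array([[536.76939539,   0.        , 288.97886878],
       [  0.        , 536.76939539, 208.31697347],
       [  0.        ,   0.        ,   1.        ]]), 'k1': -0.1067471375762939, 'xyz': array([1329.37106895, -246.36773345,  727.45217614]), 'attitude': array([-2.24065875,  0.00553314,  1.26080279])}
{'time_s': 0.1, 'q': array([-1.41158307e+00,  3.13959458e-01,  4.50719933e-02,  1.30359933e+00,
        2.92928292e-05,  1.43119176e+00]), 'qvel': array([ 0.00069515, -0.00172744,  0.00353821, -0.0010288 , -0.00053513,
        0.00042612]), 'effort': array([ 3.30929281e-03, -4.81725597e+01,  2.99242795e+01,  1.27386680e-02,
       -5.04950390e-05, -2.89776885e-06]), 'tcp_pos': array([ 169.20239992, -549.09442146,  252.4701561 ]), 'eef_rot': array([-3.13992271e+00, -2.64239269e-04,  2.98817575e-01]), 'wrist_force': array([-0.65417413,  0.05109244,  0.12425678]), 'ft_torque': array([0.00108354, 0.01044772, 0.04733945]), 'grip_force': 0.0, 'finger_gap': 0.9983853293898114} 22.0
```

View pics/top0.png

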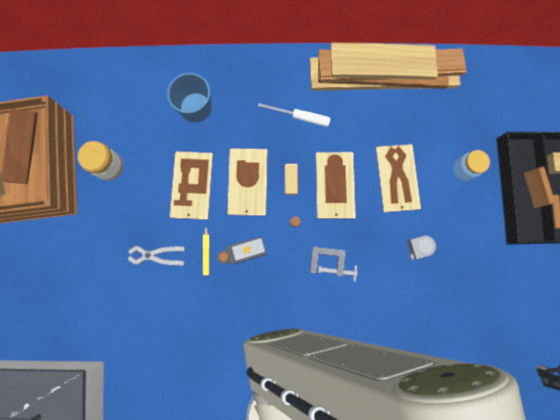

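View pics/scene0.png

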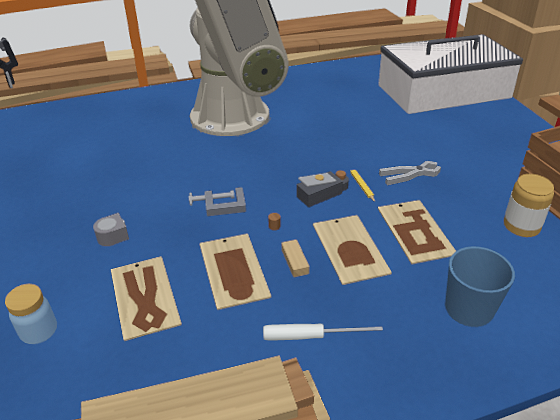

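The top view shows the tiles from left to right: clamp (191,185), tape (248,182), plane (335,185) and pincers (399,178), with their holes toward the robot. The tools are pincers (156,256), plane (243,250), clamp (333,263) and tape (422,247). A yellow pencil lies at (206,252), the dowel at (295,221) and the offcut at (291,179).

```bash
cat > h.py <<'E'
from cell import r
import cv2,numpy as np
from scipy.spatial.transform import Rotation as R
def cast(cam,px,z):
    m=r.camera_model(cam);K=m["intrinsics"];px=np.atleast_2d(np.array(px,float))
    d=(px-K[:2,2])/[K[0,0],K[1,1]];u=d.copy()
    for _ in range(20): u=d/(1+m["k1"]*(u**2).sum(1,keepdims=True))
    v=R.from_euler("xyz",m["attitude"]).apply(np.c_[u,np.ones(len(u))])
    return m["xyz"][:2]+v[:,:2]*((z-m["xyz"][2])/v[:,2])[:,None]
def blobs(img,box,amin=60):
    x0,y0,x1,y1=box;hsv=cv2.cvtColor(img,cv2.COLOR_BGR2HSV)
    blue=cv2.inRange(hsv,(100,110,40),(125,255,255))
    m=np.zeros_like(blue);m[y0:y1,x0:x1]=255-blue[y0:y1,x0:x1]
    cs,_=cv2.findContours(m,cv2.RETR_EXTERNAL,cv2.CHAIN_APPROX_NONE)
    return [c[:,0] for c in cs if cv2.contourArea(c)>amin]
E
cat > a.py <<'E'
from h import *
img=r.capture("top")
Z={}
for c in blobs(img,(120,135,450,290)):
    cen=c.mean(0)
    out=[]
    for z in (6,10,18,36):
        p=cast("top",c,z).astype(np.float32)
        (cx,cy),(w,h),a=cv2.minAreaRect(p)
        out.append("z%d c=(%.0f,%.0f) %.0fx%.0f a%.1f"%(z,cx,cy,w,h,a))
    print(cen.round(),out)
crop=cv2.resize(img[135:290,120:450],None,fx=2.4,fy=2.4,interpolation=cv2.INTER_CUBIC)
cv2.imwrite("pics/crop1.png",crop)
E
python3 a.py
```

```text
[334. 264.] ['z6 c=(395,-120) 128x74 a77.4', 'z10 c=(395,-119) 128x74 a77.4', 'z18 c=(395,-118) 127x73 a77.4', 'z36 c=(394,-115) 125x72 a77.4']
[157. 255.] ['z6 c=(420,347) 149x50 a89.2', 'z10 c=(420,345) 149x49 a89.2', 'z18 c=(420,343) 148x49 a89.2', 'z36 c=(419,338) 145x48 a89.2']
[242. 251.] ['z6 c=(427,125) 50x126 a15.3', 'z10 c=(427,125) 50x126 a15.3', 'z18 c=(427,124) 49x125 a15.3', 'z36 c=(426,122) 49x123 a15.3']
[421. 247.] ['z6 c=(432,-354) 56x78 a12.3', 'z10 c=(432,-352) 55x78 a12.3', 'z18 c=(431,-349) 55x77 a12.3', 'z36 c=(430,-343) 54x76 a12.3']
[206. 252.] ['z6 c=(429,216) 123x18 a0.4', 'z10 c=(429,216) 122x18 a0.4', 'z18 c=(429,214) 122x18 a0.4', 'z36 c=(428,211) 120x18 a0.4']
[295. 221.] ['z6 c=(506,-19) 26x27 a89.1', 'z10 c=(505,-19) 26x27 a89.1', 'z18 c=(504,-19) 26x26 a89.1', 'z36 c=(502,-18) 26x26 a89.1']
[291. 179.] ['z6 c=(621,-10) 35x85 a89.0', 'z10 c=(620,-10) 35x85 a89.0', 'z18 c=(618,-10) 35x84 a89.0', 'z36 c=(614,-9) 34x83 a89.0']
[335. 185.] ['z6 c=(604,-129) 105x184 a89.4', 'z10 c=(603,-129) 105x183 a89.4', 'z18 c=(601,-127) 104x182 a89.4', 'z36 c=(597,-125) 102x179 a89.4']
[191. 185.] ['z6 c=(609,257) 106x185 a86.5', 'z10 c=(608,256) 105x185 a86.5', 'z18 c=(606,254) 104x183 a86.5', 'z36 c=(602,251) 103x180 a86.5']
[247. 181.] ['z6 c=(616,106) 106x185 a88.2', 'z10 c=(615,106) 105x184 a88.2', 'z18 c=(613,106) 104x183 a88.2', 'z36 c=(609,104) 103x180 a88.2']
[398. 178.] ['z6 c=(621,-301) 185x105 a3.6', 'z10 c=(620,-300) 185x105 a3.6', 'z18 c=(618,-298) 183x104 a3.6', 'z36 c=(614,-292) 180x102 a3.6']
```

View pics/crop1.png

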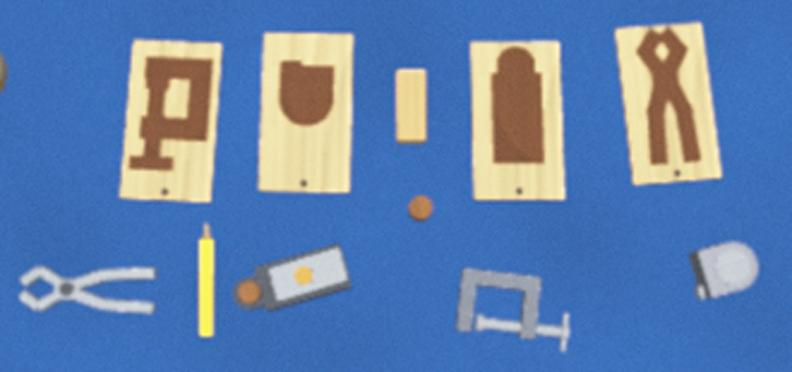

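The crop confirms which way each tool points. The pincers, plane, clamp and tape all have +x toward image left, which is world +y. All four tiles have +x toward image up, which is world +x. The clamp and tape rectangles are skewed by the crossbar and by side faces, so I'll fit their spine edge and round back instead.

```bash
cat > b.py <<'E'
from h import *
img=r.capture("top")
B=blobs(img,(120,135,450,290))
near=lambda u,v:min(B,key=lambda c:np.hypot(*(c.mean(0)-[u,v])))
def fit(p):
    vx,vy,x0,y0=cv2.fitLine(p.astype(np.float32),cv2.DIST_HUBER,0,.01,.01).ravel(); return np.array([vx,vy]),np.array([x0,y0])
# clamp: outer spine edge
c=near(334,264)
top=np.array([[u,c[c[:,0]==u,1].min()] for u in range(317,343)])
d,p=fit(cast("top",top,20)); d*=np.sign(d[1]); print("clamp spine yaw",np.arctan2(d[1],d[0]),p)
n=np.array([-d[1],d[0]])
P=cast("top",c,12)
s=P@d;t=P@n; print(" along",s.min(),s.max(),s.max()-s.min(),"across",t.min(),t.max(),t.max()-t.min())
# refine x-extent
o=d*(s.max()-46)+n*(t.min()+9); o2=d*(s.min()+77)+n*(t.max()-69); print(" origin",o,o2)
# tape
c=near(421,247)
P=cast("top",c,36)
x=P[P[:,1]<np.percentile(P[:,1],45)]
A=np.c_[2*x,np.ones(len(x))];q=np.linalg.lstsq(A,(x**2).sum(1),rcond=None)[0]
print("tape circle",q[:2],np.sqrt(q[2]+q[0]**2+q[1]**2))
hsv=cv2.cvtColor(img,cv2.COLOR_BGR2HSV)
m=np.zeros(img.shape[:2],np.uint8);cv2.drawContours(m,[c],-1,255,-1)
m2=cv2.inRange(hsv,(0,0,120),(180,90,255))&m
cc=max(cv2.findContours(m2,0,1)[0],key=cv2.contourArea)[:,0]
print("tape top",cv2.minAreaRect(cast("top",cc,36).astype(np.float32)))
P0=cast("top",c,0);f=c[:,0].min();print("front pts z0",[ (v,cast("top",[c[c[:,1]==v,0].min(),v],0)[0].round().tolist()) for v in range(c[:,1].min(),c[:,1].max()+1,3)])
print("pincers pivot",cast("top",[147.9,255.4],16))
print("knob/ brass", cast("top",[120+248/2.4,135+293/2.4],50))
E
python3 b.py
```

```text
clamp spine yaw 1.4286044 [ 431.15836  -105.814865]
 along -123.93776073385561 0.5813046101915871 124.51906534404719 across -444.15958141306186 -366.2452981490144 77.91428326404747
 origin [ 424.33140563 -106.62821475] [ 424.20098554 -108.14409649]
tape circle [ 432.2510886  -353.21432119] 26.986607477137195
tape top ((429.9237976074219, -343.6950988769531), (53.415496826171875, 74.80136108398438), 12.519735336303711)
front pts z0 [(235, [463.0, -365.0]), (238, [455.0, -335.0]), (241, [448.0, -318.0]), (244, [440.0, -320.0]), (247, [432.0, -322.0]), (250, [424.0, -324.0]), (253, [416.0, -324.0]), (256, [408.0, -321.0]), (259, [400.0, -326.0])]
pincers pivot [[420.37852723 364.64563175]]
knob/ brass [[411.96780206 164.1304492 ]]
```

```bash
cat > g.py <<'E'
# usage: g.py x y z yaw -> twist z still needed, then shift in tool axes (m) after that twist
import sys;from h import *
x,y,z,w=map(float,sys.argv[1:5]);s=r.observe();p=s["tcp_pos"];e=s["eef_rot"]
dt=-((w-e[2]+np.pi)%(2*np.pi)-np.pi);d=np.array([x,y,z])-p
print("t%.2f pos"%s["time_s"],p.round(1),e.round(3),"gap %.1f F%.0f nose %.1f q6 %.2f"%(85*s["finger_gap"],s["grip_force"],r.nose_length,s["q"][5]))
print("twistz %.3f shift %s"%(dt,(np.array([d@[np.cos(w),np.sin(w),0],d@[np.sin(w),-np.cos(w),0],-d[2]])/1000).round(4)))
E
```

Call:
step_arm:
  plan:
    - {"offset": [0, 0, 0], "twist": [0, 0, -0.14]}
    - {"offset": [0, 0, 0], "twist": [0, 0, -0.14]}
    - {"offset": [0, 0, 0], "twist": [0, 0, -0.14]}
    - {"offset": [0, 0, 0], "twist": [0, 0, -0.14]}
    - {"offset": [0, 0, 0], "twist": [0, 0, -0.14]}
    - {"offset": [0, 0, 0], "twist": [0, 0, -0.14]}
    - {"offset": [0, 0, 0], "twist": [0, 0, -0.14]}
    - {"offset": [0, 0, 0], "twist": [0, 0, -0.14]}
    - {"offset": [0, 0, 0], "twist": [0, 0, -0.14]}
    - {"offset": [0, 0, 0], "twist": [0, 0, -0.14]}
    - {"offset": [0, 0, 0], "twist": [0, 0, -0.14]}
    - {"offset": [0, 0, 0], "twist": [0, 0, -0.14]}
    - {"offset": [0, 0, 0], "twist": [0, 0, -0.14]}
    - {"offset": [0, 0, 0], "twist": [0, 0, -0.14]}
    - {"offset": [0, 0, 0], "twist": [0, 0, -0.14]}
    - {"offset": [0, 0, 0], "twist": [0, 0, -0.14]}
    - {"offset": [0, 0, 0], "twist": [0, 0, -0.14]}
    - {"offset": [0, 0, 0], "twist": [0, 0, -0.14]}
    - {"offset": [0, 0, 0], "twist": [0, 0, -0.14]}
    - {"offset": [0, 0, 0], "twist": [0, 0, -0.14]}
  grip: -1
  newtons: 50

```text
time_s: 2.2
tcp_pos: [169.2, -549.4, 253.1]
eef_rot: [3.141, -0.0, 3.105]
wrist_force: [0.1, 0.0, 0.6]
finger_gap: 1.001
grip_force: 0.0
```

Call:
step_arm:
  plan:
    - {"offset": [0, 0, 0], "twist": [0, 0, -0.142]}
    - {"offset": [0, 0, 0], "twist": [0, 0, -0.142]}
    - {"offset": [0, 0, 0], "twist": [0, 0, -0.142]}
    - {"offset": [0, 0, 0], "twist": [0, 0, -0.142]}
    - {"offset": [0, 0, 0], "twist": [0, 0, -0.142]}
    - {"offset": [0, 0, 0], "twist": [0, 0, -0.142]}
    - {"offset": [0, 0, 0], "twist": [0, 0, -0.142]}
    - {"offset": [0, 0, 0], "twist": [0, 0, -0.142]}
    - {"offset": [0, 0, 0], "twist": [0, 0, -0.142]}
    - {"offset": [0, 0, 0], "twist": [0, 0, -0.142]}
    - {"offset": [0, 0, 0], "twist": [0, 0, -0.142]}
    - {"offset": [0, 0, 0], "twist": [0, 0, -0.142]}
    - {"offset": [0, 0, 0], "twist": [0, 0, -0.142]}
    - {"offset": [-0.019, -0.043, 0]}
    - {"offset": [-0.019, -0.043, 0]}
    - {"offset": [-0.019, -0.043, 0]}
    - {"offset": [-0.019, -0.043, 0]}
    - {"offset": [-0.019, -0.043, 0]}
    - {"offset": [-0.019, -0.043, 0]}
    - {"offset": [-0.019, -0.043, 0]}

```text
$.plan[13]: bad value
```

```bash
python3 g.py 431 -348.5 32 -1.34
```

```text
t2.20 pos [ 169.2 -549.4  253.1] [ 3.141 -0.     3.105] gap 85.1 F0 nose 22.0 q6 -1.37
twistz -1.839 shift [-0.1357 -0.3008  0.2211]
```

Call:
step_arm:
  plan:
    - {"offset": [-0.036, 0.03, 0], "twist": [0, 0, 0]}
    - {"offset": [-0.036, 0.03, 0], "twist": [0, 0, 0]}
    - {"offset": [-0.036, 0.03, 0], "twist": [0, 0, 0]}
    - {"offset": [-0.036, 0.03, 0], "twist": [0, 0, 0]}
    - {"offset": [-0.036, 0.03, 0], "twist": [0, 0, 0]}
    - {"offset": [-0.036, 0.03, 0], "twist": [0, 0, 0]}
    - {"offset": [-0.036, 0.03, 0], "twist": [0, 0, 0]}
    - {"offset": [0, 0, 0], "twist": [0, 0, -0.142]}
    - {"offset": [0, 0, 0], "twist": [0, 0, -0.142]}
    - {"offset": [0, 0, 0], "twist": [0, 0, -0.142]}
    - {"offset": [0, 0, 0], "twist": [0, 0, -0.142]}
    - {"offset": [0, 0, 0], "twist": [0, 0, -0.142]}
    - {"offset": [0, 0, 0], "twist": [0, 0, -0.142]}
    - {"offset": [0, 0, 0], "twist": [0, 0, -0.142]}
    - {"offset": [0, 0, 0], "twist": [0, 0, -0.142]}
    - {"offset": [0, 0, 0], "twist": [0, 0, -0.142]}
    - {"offset": [0, 0, 0], "twist": [0, 0, -0.142]}
    - {"offset": [0, 0, 0], "twist": [0, 0, -0.142]}
    - {"offset": [0, 0, 0], "twist": [0, 0, -0.142]}
    - {"offset": [0, 0, 0], "twist": [0, 0, -0.142]}

```text
time_s: 4.2
tcp_pos: [429.9, -350.4, 253.1]
eef_rot: [3.141, 0.0, -1.333]
wrist_force: [-0.2, -0.1, 0.4]
finger_gap: 0.998
grip_force: 0.0
```

```bash
python3 g.py 431 -348.5 32 -1.34
```

```text
t4.20 pos [ 429.9 -350.4  253.1] [ 3.141  0.    -1.333] gap 84.8 F0 nose 22.0 q6 -2.64
twistz 0.007 shift [-0.0016 -0.0015  0.2211]
```

Call:
step_arm:
  plan:
    - {"offset": [-0.0015, -0.0015, 0.04], "twist": [0, 0, 0]}
    - {"offset": [0, 0, 0.04], "twist": [0, 0, 0]}
    - {"offset": [0, 0, 0.04], "twist": [0, 0, 0]}
    - {"offset": [0, 0, 0.04], "twist": [0, 0, 0]}
    - {"offset": [0, 0, 0.03], "twist": [0, 0, 0]}
    - {"offset": [0, 0, 0.02], "twist": [0, 0, 0]}
    - {"offset": [0, 0, 0.011], "twist": [0, 0, 0]}
    - {"offset": [0, 0, 0], "twist": [0, 0, 0]}

```text
time_s: 5.0
tcp_pos: [430.3, -347.8, 30.8]
eef_rot: [3.14, 0.003, -1.338]
wrist_force: [-0.9, 0.3, 0.3]
finger_gap: 0.997
grip_force: 0.0
```

Call:
step_arm:
  plan:
    - {"offset": [0, 0, 0], "twist": [0, 0, 0]}
    - {"offset": [0, 0, 0], "twist": [0, 0, 0]}
    - {"offset": [0, 0, 0], "twist": [0, 0, 0]}
    - {"offset": [0, 0, 0], "twist": [0, 0, 0]}
    - {"offset": [0, 0, 0], "twist": [0, 0, 0]}
    - {"offset": [0, 0, 0], "twist": [0, 0, 0]}
    - {"offset": [0, 0, 0], "twist": [0, 0, 0]}
    - {"offset": [0, 0, 0], "twist": [0, 0, 0]}
    - {"offset": [0, 0, 0], "twist": [0, 0, 0]}
    - {"offset": [0, 0, 0], "twist": [0, 0, 0]}
  grip: 1
  newtons: 50

```text
time_s: 6.0
tcp_pos: [431.9, -349.8, 34.1]
eef_rot: [-3.14, -0.003, -1.338]
wrist_force: [-0.9, -0.1, 6.2]
finger_gap: 0.6
grip_force: 53.7
```

```bash
python3 g.py 431 -348.5 150 -1.34
```

```text
t6.00 pos [ 431.9 -349.8   34.1] [-3.140e+00 -3.000e-03 -1.338e+00] gap 51.0 F54 nose 22.0 q6 -2.63
twistz 0.002 shift [-0.0015  0.0006 -0.1159]
```

Call:
step_arm:
  plan:
    - {"offset": [0, 0, -0.04], "twist": [0, 0, 0]}
    - {"offset": [0, 0, -0.04], "twist": [0, 0, 0]}
    - {"offset": [0, 0, -0.04], "twist": [0, 0, 0.141]}
    - {"offset": [0, 0, 0], "twist": [0, 0, 0.141]}
    - {"offset": [0, 0, 0], "twist": [0, 0, 0.141]}
    - {"offset": [0, 0, 0], "twist": [0, 0, 0.141]}
    - {"offset": [0, 0, 0], "twist": [0, 0, 0.141]}
    - {"offset": [0, 0, 0], "twist": [0, 0, 0.141]}
    - {"offset": [0, 0, 0], "twist": [0, 0, 0.141]}
    - {"offset": [0, 0, 0], "twist": [0, 0, 0.141]}
    - {"offset": [0, 0, 0], "twist": [0, 0, 0.141]}
    - {"offset": [0, 0, 0], "twist": [0, 0, 0.141]}
    - {"offset": [0, 0, 0], "twist": [0, 0, 0.141]}
    - {"offset": [0, 0, 0], "twist": [0, 0, 0.141]}
    - {"offset": [0, 0, 0], "twist": [0, 0, 0.141]}

```text
time_s: 7.5
tcp_pos: [431.0, -348.5, 152.3]
eef_rot: [3.141, -0.0, 3.106]
wrist_force: [0.5, 0.2, -1.4]
finger_gap: 0.599
grip_force: 53.9
```

Call:
step_arm:
  plan:
    - {"offset": [-0.016, 0.0384, 0], "twist": [0, 0, 0]}
    - {"offset": [-0.016, 0.0384, 0], "twist": [0, 0, 0]}
    - {"offset": [-0.016, 0.0384, 0], "twist": [0, 0, 0]}
    - {"offset": [-0.016, 0.0384, 0], "twist": [0, 0, 0]}
    - {"offset": [-0.016, 0.0384, 0], "twist": [0, 0, 0]}
    - {"offset": [-0.016, 0.0384, 0], "twist": [0, 0, 0]}
    - {"offset": [-0.016, 0.0384, 0], "twist": [0, 0, 0]}
    - {"offset": [-0.016, 0.0384, 0], "twist": [0, 0, 0]}
    - {"offset": [-0.016, 0.0384, 0], "twist": [0, 0, 0]}
    - {"offset": [-0.016, 0.0384, 0], "twist": [0, 0, 0]}
    - {"offset": [-0.016, 0.0384, 0], "twist": [0, 0, 0]}
    - {"offset": [-0.016, 0.0384, 0], "twist": [0, 0, 0]}
    - {"offset": [0, 0, 0], "twist": [0, 0, 0]}
    - {"offset": [0, 0, 0], "twist": [0, 0, 0]}
    - {"offset": [0, 0, 0], "twist": [0, 0, 0]}

```text
time_s: 9.0
tcp_pos: [636.1, 105.6, 152.0]
eef_rot: [-3.141, -0.001, 3.111]
wrist_force: [-0.2, 0.6, -2.4]
finger_gap: 0.595
grip_force: 54.1
```

```bash
python3 g.py 636 105.4 40 3.110; python3 -c "
from h import *
i=r.capture('scene');cv2.imwrite('pics/s1.png',i[150:350,150:480])"
```

```text
t9.00 pos [636.1 105.6 152. ] [-3.141e+00 -1.000e-03  3.111e+00] gap 50.6 F54 nose 22.0 q6 0.07
twistz 0.001 shift [ 1.00e-04 -2.00e-04  1.12e-01]
```

View pics/s1.png

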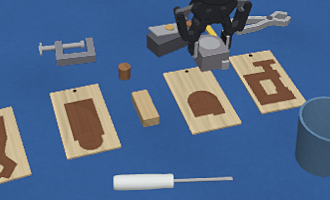

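The tape is held and hangs level over its tile at about (210,50) in the crop. I'll lower it.

Call:
step_arm:
  plan:
    - {"offset": [0, 0, 0.035], "twist": [0, 0, 0]}
    - {"offset": [0, 0, 0.035], "twist": [0, 0, 0]}
    - {"offset": [0, 0, 0.02], "twist": [0, 0, 0]}
    - {"offset": [0, 0, 0.012], "twist": [0, 0, 0]}
    - {"offset": [0, 0, 0.006], "twist": [0, 0, 0]}
    - {"offset": [0, 0, 0.004], "twist": [0, 0, 0]}
    - {"offset": [0, 0, 0], "twist": [0, 0, 0]}
    - {"offset": [0, 0, 0], "twist": [0, 0, 0]}
    - {"offset": [0, 0, 0], "twist": [0, 0, 0]}

```text
time_s: 9.95
tcp_pos: [637.5, 106.2, 41.4]
eef_rot: [3.142, 0.002, 3.112]
wrist_force: [0.1, -0.2, -1.8]
finger_gap: 0.593
grip_force: 54.0
```

Call:
step_arm:
  plan:
    - {"offset": [0, 0, 0], "twist": [0, 0, 0]}
    - {"offset": [0, 0, 0], "twist": [0, 0, 0]}
    - {"offset": [0, 0, 0], "twist": [0, 0, 0]}
    - {"offset": [0, 0, 0], "twist": [0, 0, 0]}
    - {"offset": [0, 0, 0], "twist": [0, 0, 0]}
    - {"offset": [0, 0, 0], "twist": [0, 0, 0]}
    - {"offset": [0, 0, 0], "twist": [0, 0, 0]}
    - {"offset": [0, 0, -0.02], "twist": [0, 0, 0]}
    - {"offset": [0, 0, -0.03], "twist": [0, 0, 0]}
    - {"offset": [0, 0, -0.04], "twist": [0, 0, 0]}
    - {"offset": [0, 0, -0.03], "twist": [0, 0, 0]}
  grip: -1

```text
time_s: 11.05
tcp_pos: [637.1, 106.2, 162.4]
eef_rot: [3.142, 0.001, 3.112]
wrist_force: [0.9, -0.1, 0.1]
finger_gap: 0.995
grip_force: 0.0
```

```bash
python3 g.py 427.7 121.6 30 -1.30
```

```text
t11.05 pos [637.1 106.2 162.4] [3.142e+00 1.000e-03 3.112e+00] gap 84.6 F0 nose 22.0 q6 0.07
twistz -1.871 shift [-0.0709  0.1977  0.1324]
```

Call:
step_arm:
  plan:
    - {"offset": [0, 0, 0], "twist": [0, 0, -0.144]}
    - {"offset": [0, 0, 0], "twist": [0, 0, -0.144]}
    - {"offset": [0, 0, 0], "twist": [0, 0, -0.144]}
    - {"offset": [0, 0, 0], "twist": [0, 0, -0.144]}
    - {"offset": [0, 0, 0], "twist": [0, 0, -0.144]}
    - {"offset": [0, 0, 0], "twist": [0, 0, -0.144]}
    - {"offset": [0, 0, 0], "twist": [0, 0, -0.144]}
    - {"offset": [0, 0, 0], "twist": [0, 0, -0.144]}
    - {"offset": [0, 0, 0], "twist": [0, 0, -0.144]}
    - {"offset": [0, 0, 0], "twist": [0, 0, -0.144]}
    - {"offset": [0, 0, 0], "twist": [0, 0, -0.144]}
    - {"offset": [0, 0, 0], "twist": [0, 0, -0.144]}
    - {"offset": [0, 0, 0], "twist": [0, 0, -0.144]}
    - {"offset": [-0.0142, 0.0395, 0], "twist": [0, 0, 0]}
    - {"offset": [-0.0142, 0.0395, 0], "twist": [0, 0, 0]}
    - {"offset": [-0.0142, 0.0395, 0], "twist": [0, 0, 0]}
    - {"offset": [-0.0142, 0.0395, 0], "twist": [0, 0, 0]}
    - {"offset": [-0.0142, 0.0395, 0], "twist": [0, 0, 0]}
    - {"offset": [0, 0, 0], "twist": [0, 0, 0]}
    - {"offset": [0, 0, 0], "twist": [0, 0, 0]}

```text
time_s: 13.05
tcp_pos: [427.0, 121.8, 160.7]
eef_rot: [-3.14, -0.0, -1.299]
wrist_force: [-0.2, 0.0, 0.1]
finger_gap: 1.0
grip_force: 0.0
```

```bash
python3 g.py 427.7 121.6 30 -1.30
```

```text
t13.05 pos [427.  121.8 160.7] [-3.14  -0.    -1.299] gap 85.0 F0 nose 22.0 q6 -1.75
twistz 0.001 shift [ 0.0003 -0.0006  0.1307]
```

Call:
step_arm:
  plan:
    - {"offset": [0, -0.0005, 0.035], "twist": [0, 0, 0]}
    - {"offset": [0, 0, 0.035], "twist": [0, 0, 0]}
    - {"offset": [0, 0, 0.03], "twist": [0, 0, 0]}
    - {"offset": [0, 0, 0.02], "twist": [0, 0, 0]}
    - {"offset": [0, 0, 0.01], "twist": [0, 0, 0]}
    - {"offset": [0, 0, 0], "twist": [0, 0, 0]}

```text
time_s: 13.65
tcp_pos: [428.3, 121.5, 29.2]
eef_rot: [3.14, 0.0, -1.3]
wrist_force: [0.0, 0.3, 0.2]
finger_gap: 0.997
grip_force: 0.0
```

Call:
step_arm:
  plan:
    - {"offset": [0, 0, 0], "twist": [0, 0, 0]}
    - {"offset": [0, 0, 0], "twist": [0, 0, 0]}
    - {"offset": [0, 0, 0], "twist": [0, 0, 0]}
    - {"offset": [0, 0, 0], "twist": [0, 0, 0]}
    - {"offset": [0, 0, 0], "twist": [0, 0, 0]}
    - {"offset": [0, 0, 0], "twist": [0, 0, 0]}
    - {"offset": [0, 0, 0], "twist": [0, 0, 0]}
    - {"offset": [0, 0, 0], "twist": [0, 0, 0]}
    - {"offset": [0, 0, 0], "twist": [0, 0, 0]}
    - {"offset": [0, 0, 0], "twist": [0, 0, 0]}
  grip: 1
  newtons: 70

```text
time_s: 14.65
tcp_pos: [427.9, 121.6, 31.4]
eef_rot: [-3.141, -0.001, -1.299]
wrist_force: [-3.2, -1.5, 5.4]
finger_gap: 0.547
grip_force: 73.6
```

```bash
python3 g.py 619 -129.2 150 3.1312
```

```text
t14.65 pos [427.9 121.6  31.4] [-3.141e+00 -1.000e-03 -1.299e+00] gap 46.5 F74 nose 22.0 q6 -1.75
twistz 1.853 shift [-0.1937 -0.2488 -0.1186]
```

Call:
step_arm:
  plan:
    - {"offset": [0, 0, -0.04], "twist": [0, 0, 0]}
    - {"offset": [0, 0, -0.04], "twist": [0, 0, 0]}
    - {"offset": [0, 0, -0.04], "twist": [0, 0, 0.1425]}
    - {"offset": [0, 0, 0], "twist": [0, 0, 0.1425]}
    - {"offset": [0, 0, 0], "twist": [0, 0, 0.1425]}
    - {"offset": [0, 0, 0], "twist": [0, 0, 0.1425]}
    - {"offset": [0, 0, 0], "twist": [0, 0, 0.1425]}
    - {"offset": [0, 0, 0], "twist": [0, 0, 0.1425]}
    - {"offset": [0, 0, 0], "twist": [0, 0, 0.1425]}
    - {"offset": [0, 0, 0], "twist": [0, 0, 0.1425]}
    - {"offset": [0, 0, 0], "twist": [0, 0, 0.1425]}
    - {"offset": [0, 0, 0], "twist": [0, 0, 0.1425]}
    - {"offset": [0, 0, 0], "twist": [0, 0, 0.1425]}
    - {"offset": [0, 0, 0], "twist": [0, 0, 0.1425]}
    - {"offset": [0, 0, 0], "twist": [0, 0, 0.1425]}

```text
time_s: 16.15
tcp_pos: [427.4, 121.7, 150.2]
eef_rot: [-3.142, -0.001, 3.126]
wrist_force: [-0.6, 0.3, -5.8]
finger_gap: 0.546
grip_force: 76.7
```

Call:
step_arm:
  plan:
    - {"offset": [-0.0277, -0.0355, 0], "twist": [0, 0, 0]}
    - {"offset": [-0.0277, -0.0355, 0], "twist": [0, 0, 0]}
    - {"offset": [-0.0277, -0.0355, 0], "twist": [0, 0, 0]}
    - {"offset": [-0.0277, -0.0355, 0], "twist": [0, 0, 0]}
    - {"offset": [-0.0277, -0.0355, 0], "twist": [0, 0, 0]}
    - {"offset": [-0.0277, -0.0355, 0], "twist": [0, 0, 0]}
    - {"offset": [-0.0277, -0.0355, 0], "twist": [0, 0, 0]}
    - {"offset": [0, 0, 0], "twist": [0, 0, 0]}
    - {"offset": [0, 0, 0], "twist": [0, 0, 0]}
    - {"offset": [0, 0, 0], "twist": [0, 0, 0]}

```text
time_s: 17.15
tcp_pos: [618.1, -128.0, 149.6]
eef_rot: [3.141, -0.002, 3.132]
wrist_force: [0.0, 0.2, -5.4]
finger_gap: 0.548
grip_force: 76.8
```

```bash
python3 g.py 619 -129.2 37.5 3.1312
```

```text
t17.15 pos [ 618.1 -128.   149.6] [ 3.141e+00 -2.000e-03  3.132e+00] gap 46.6 F77 nose 22.0 q6 -0.32
twistz 0.000 shift [-0.0009 -0.0012  0.1121]
```

Call:
step_arm:
  plan:
    - {"offset": [-0.001, -0.001, 0.035], "twist": [0, 0, 0]}
    - {"offset": [0, 0, 0.035], "twist": [0, 0, 0]}
    - {"offset": [0, 0, 0.02], "twist": [0, 0, 0]}
    - {"offset": [0, 0, 0.012], "twist": [0, 0, 0]}
    - {"offset": [0, 0, 0.006], "twist": [0, 0, 0]}
    - {"offset": [0, 0, 0.004], "twist": [0, 0, 0]}
    - {"offset": [0, 0, 0], "twist": [0, 0, 0]}
    - {"offset": [0, 0, 0], "twist": [0, 0, 0]}
    - {"offset": [0, 0, 0], "twist": [0, 0, 0]}

```text
time_s: 18.05
tcp_pos: [621.0, -130.1, 39.4]
eef_rot: [-3.141, 0.002, 3.131]
wrist_force: [0.5, -0.1, -4.9]
finger_gap: 0.548
grip_force: 76.6
```

Call:
step_arm:
  plan:
    - {"offset": [0, 0, 0], "twist": [0, 0, 0]}
    - {"offset": [0, 0, 0], "twist": [0, 0, 0]}
    - {"offset": [0, 0, 0], "twist": [0, 0, 0]}
    - {"offset": [0, 0, 0], "twist": [0, 0, 0]}
    - {"offset": [0, 0, 0], "twist": [0, 0, 0]}
    - {"offset": [0, 0, 0], "twist": [0, 0, 0]}
    - {"offset": [0, 0, 0], "twist": [0, 0, 0]}
    - {"offset": [0, 0, -0.02], "twist": [0, 0, 0]}
    - {"offset": [0, 0, -0.03], "twist": [0, 0, 0]}
    - {"offset": [0, 0, -0.04], "twist": [0, 0, 0]}
    - {"offset": [0, 0, -0.03], "twist": [0, 0, 0]}
  grip: -1

```text
time_s: 19.15
tcp_pos: [620.6, -129.8, 160.4]
eef_rot: [-3.141, 0.001, 3.131]
wrist_force: [0.8, -0.9, 0.3]
finger_gap: 1.001
grip_force: 0.0
```

```bash
python3 g.py 420.4 364.6 26 -1.585
```

```text
t19.15 pos [ 620.6 -129.8  160.4] [-3.141e+00  1.000e-03  3.131e+00] gap 85.1 F0 nose 22.0 q6 -0.32
twistz -1.567 shift [-0.4915  0.2072  0.1344]
```

Call:
step_arm:
  plan:
    - {"offset": [0, 0, 0], "twist": [0, 0, -0.1425]}
    - {"offset": [0, 0, 0], "twist": [0, 0, -0.1425]}
    - {"offset": [0, 0, 0], "twist": [0, 0, -0.1425]}
    - {"offset": [0, 0, 0], "twist": [0, 0, -0.1425]}
    - {"offset": [0, 0, 0], "twist": [0, 0, -0.1425]}
    - {"offset": [0, 0, 0], "twist": [0, 0, -0.1425]}
    - {"offset": [0, 0, 0], "twist": [0, 0, -0.1425]}
    - {"offset": [0, 0, 0], "twist": [0, 0, -0.1425]}
    - {"offset": [0, 0, 0], "twist": [0, 0, -0.1425]}
    - {"offset": [0, 0, 0], "twist": [0, 0, -0.1425]}
    - {"offset": [0, 0, 0], "twist": [0, 0, -0.1425]}

```text
time_s: 20.25
tcp_pos: [620.2, -129.7, 158.2]
eef_rot: [3.141, -0.0, -1.579]
wrist_force: [0.0, -0.3, -0.3]
finger_gap: 1.0
grip_force: 0.0
```

Call:
step_arm:
  plan:
    - {"offset": [-0.0378, 0.0159, 0], "twist": [0, 0, 0]}
    - {"offset": [-0.0378, 0.0159, 0], "twist": [0, 0, 0]}
    - {"offset": [-0.0378, 0.0159, 0], "twist": [0, 0, 0]}
    - {"offset": [-0.0378, 0.0159, 0], "twist": [0, 0, 0]}
    - {"offset": [-0.0378, 0.0159, 0], "twist": [0, 0, 0]}
    - {"offset": [-0.0378, 0.0159, 0], "twist": [0, 0, 0]}
    - {"offset": [-0.0378, 0.0159, 0], "twist": [0, 0, 0]}
    - {"offset": [-0.0378, 0.0159, 0], "twist": [0, 0, 0]}
    - {"offset": [-0.0378, 0.0159, 0], "twist": [0, 0, 0]}
    - {"offset": [-0.0378, 0.0159, 0], "twist": [0, 0, 0]}
    - {"offset": [-0.0378, 0.0159, 0], "twist": [0, 0, 0]}
    - {"offset": [-0.0378, 0.0159, 0], "twist": [0, 0, 0]}
    - {"offset": [-0.0378, 0.0159, 0], "twist": [0, 0, 0]}
    - {"offset": [0, 0, 0], "twist": [0, 0, 0]}
    - {"offset": [0, 0, 0], "twist": [0, 0, 0]}

```text
time_s: 21.75
tcp_pos: [419.6, 365.1, 158.1]
eef_rot: [3.142, -0.001, -1.582]
wrist_force: [0.8, 0.2, 1.0]
finger_gap: 0.997
grip_force: 0.0
```

```bash
python3 g.py 420.4 364.6 26 -1.585
```

```text
t21.75 pos [419.6 365.1 158.1] [ 3.142e+00 -1.000e-03 -1.582e+00] gap 84.7 F0 nose 22.0 q6 -0.99
twistz 0.003 shift [ 0.0005 -0.0008  0.1321]
```

Call:
step_arm:
  plan:
    - {"offset": [0, -0.001, 0.035], "twist": [0, 0, 0]}
    - {"offset": [0, 0, 0.035], "twist": [0, 0, 0]}
    - {"offset": [0, 0, 0.03], "twist": [0, 0, 0]}
    - {"offset": [0, 0, 0.02], "twist": [0, 0, 0]}
    - {"offset": [0, 0, 0.008], "twist": [0, 0, 0]}
    - {"offset": [0, 0, 0.004], "twist": [0, 0, 0]}
    - {"offset": [0, 0, 0], "twist": [0, 0, 0]}

```text
time_s: 22.45
tcp_pos: [421.9, 364.0, 26.6]
eef_rot: [-3.141, 0.0, -1.585]
wrist_force: [0.0, -0.0, 0.5]
finger_gap: 0.999
grip_force: 0.0
```

Call:
step_arm:
  plan:
    - {"offset": [0, 0, 0], "twist": [0, 0, 0]}
    - {"offset": [0, 0, 0], "twist": [0, 0, 0]}
    - {"offset": [0, 0, 0], "twist": [0, 0, 0]}
    - {"offset": [0, 0, 0], "twist": [0, 0, 0]}
    - {"offset": [0, 0, 0], "twist": [0, 0, 0]}
    - {"offset": [0, 0, 0], "twist": [0, 0, 0]}
    - {"offset": [0, 0, 0], "twist": [0, 0, 0]}
    - {"offset": [0, 0, 0], "twist": [0, 0, 0]}
    - {"offset": [0, 0, 0], "twist": [0, 0, 0]}
    - {"offset": [0, 0, 0], "twist": [0, 0, 0]}
    - {"offset": [0, 0, 0], "twist": [0, 0, 0]}
  grip: 1
  newtons: 60

```text
time_s: 23.55
tcp_pos: [421.4, 364.6, 27.1]
eef_rot: [-3.141, 0.0, -1.585]
wrist_force: [-2.2, 0.8, 5.7]
finger_gap: 0.245
grip_force: 55.1
```

```bash
python3 g.py 650 -299.2 150 -3.0788
```

```text
t23.55 pos [421.4 364.6  27.1] [-3.141  0.    -1.585] gap 20.8 F55 nose 22.0 q6 -0.99
twistz 1.494 shift [-0.1865 -0.6768 -0.1229]
```

Call:
step_arm:
  plan:
    - {"offset": [0, 0, -0.04], "twist": [0, 0, 0]}
    - {"offset": [0, 0, -0.04], "twist": [0, 0, 0]}
    - {"offset": [0, 0, -0.04], "twist": [0, 0, 0.1358]}
    - {"offset": [0, 0, 0], "twist": [0, 0, 0.1358]}
    - {"offset": [0, 0, 0], "twist": [0, 0, 0.1358]}
    - {"offset": [0, 0, 0], "twist": [0, 0, 0.1358]}
    - {"offset": [0, 0, 0], "twist": [0, 0, 0.1358]}
    - {"offset": [0, 0, 0], "twist": [0, 0, 0.1358]}
    - {"offset": [0, 0, 0], "twist": [0, 0, 0.1358]}
    - {"offset": [0, 0, 0], "twist": [0, 0, 0.1358]}
    - {"offset": [0, 0, 0], "twist": [0, 0, 0.1358]}
    - {"offset": [0, 0, 0], "twist": [0, 0, 0.1358]}
    - {"offset": [0, 0, 0], "twist": [0, 0, 0.1358]}

```text
time_s: 24.85
tcp_pos: [420.7, 364.1, 145.5]
eef_rot: [-3.141, -0.001, -3.084]
wrist_force: [-0.2, -0.2, -3.9]
finger_gap: 0.246
grip_force: 56.4
```

Call:
step_arm:
  plan:
    - {"offset": [-0.0117, -0.0423, 0], "twist": [0, 0, 0]}
    - {"offset": [-0.0117, -0.0423, 0], "twist": [0, 0, 0]}
    - {"offset": [-0.0117, -0.0423, 0], "twist": [0, 0, 0]}
    - {"offset": [-0.0117, -0.0423, 0], "twist": [0, 0, 0]}
    - {"offset": [-0.0117, -0.0423, 0], "twist": [0, 0, 0]}
    - {"offset": [-0.0117, -0.0423, 0], "twist": [0, 0, 0]}
    - {"offset": [-0.0117, -0.0423, 0], "twist": [0, 0, 0]}
    - {"offset": [-0.0117, -0.0423, 0], "twist": [0, 0, 0]}
    - {"offset": [-0.0117, -0.0423, 0], "twist": [0, 0, 0]}
    - {"offset": [-0.0117, -0.0423, 0], "twist": [0, 0, 0]}
    - {"offset": [-0.0117, -0.0423, 0], "twist": [0, 0, 0]}
    - {"offset": [-0.0117, -0.0423, 0], "twist": [0, 0, 0]}
    - {"offset": [-0.0117, -0.0423, 0], "twist": [0, 0, 0]}
    - {"offset": [-0.0117, -0.0423, 0], "twist": [0, 0, 0]}
    - {"offset": [-0.0117, -0.0423, 0], "twist": [0, 0, 0]}
    - {"offset": [-0.0117, -0.0423, 0], "twist": [0, 0, 0]}
    - {"offset": [0, 0, 0], "twist": [0, 0, 0]}
    - {"offset": [0, 0, 0], "twist": [0, 0, 0]}
    - {"offset": [0, 0, 0], "twist": [0, 0, 0]}

```text
time_s: 26.75
tcp_pos: [650.3, -298.1, 145.3]
eef_rot: [3.14, -0.002, -3.078]
wrist_force: [-0.2, -0.4, -3.2]
finger_gap: 0.247
grip_force: 56.7
```

```bash
python3 g.py 650 -299.2 33.5 -3.0788; python3 -c "
from h import *
i=r.capture('scene');cv2.imwrite('pics/s2.png',i[150:350,50:450])"
```

```text
t26.75 pos [ 650.3 -298.1  145.3] [ 3.140e+00 -2.000e-03 -3.078e+00] gap 21.0 F57 nose 22.0 q6 -0.61
twistz 0.001 shift [ 0.0003 -0.0011  0.1118]
```

View pics/s2.png

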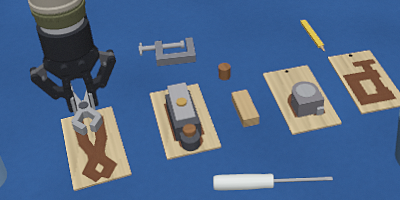

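The plane and tape sit on their outlines. The pincers are held level above their tile at (85,115) with the jaws facing the right way.

Call:
step_arm:
  plan:
    - {"offset": [0, -0.001, 0.035], "twist": [0, 0, 0]}
    - {"offset": [0, 0, 0.035], "twist": [0, 0, 0]}
    - {"offset": [0, 0, 0.02], "twist": [0, 0, 0]}
    - {"offset": [0, 0, 0.012], "twist": [0, 0, 0]}
    - {"offset": [0, 0, 0.006], "twist": [0, 0, 0]}
    - {"offset": [0, 0, 0.003], "twist": [0, 0, 0]}
    - {"offset": [0, 0, 0], "twist": [0, 0, 0]}
    - {"offset": [0, 0, 0], "twist": [0, 0, 0]}
    - {"offset": [0, 0, 0], "twist": [0, 0, 0]}

```text
time_s: 27.7
tcp_pos: [651.7, -300.7, 36.6]
eef_rot: [-3.14, 0.002, -3.078]
wrist_force: [-0.4, -0.1, -3.7]
finger_gap: 0.249
grip_force: 56.8
```

Call:
step_arm:
  plan:
    - {"offset": [0, 0, 0], "twist": [0, 0, 0]}
    - {"offset": [0, 0, 0], "twist": [0, 0, 0]}
    - {"offset": [0, 0, 0], "twist": [0, 0, 0]}
    - {"offset": [0, 0, 0], "twist": [0, 0, 0]}
    - {"offset": [0, 0, 0], "twist": [0, 0, 0]}
    - {"offset": [0, 0, 0], "twist": [0, 0, 0]}
    - {"offset": [0, 0, 0], "twist": [0, 0, 0]}
    - {"offset": [0, 0, -0.02], "twist": [0, 0, 0]}
    - {"offset": [0, 0, -0.03], "twist": [0, 0, 0]}
    - {"offset": [0, 0, -0.04], "twist": [0, 0, 0]}
    - {"offset": [0, 0, -0.03], "twist": [0, 0, 0]}
  grip: -0.2

```text
time_s: 28.8
tcp_pos: [651.4, -300.4, 157.6]
eef_rot: [-3.141, 0.001, -3.078]
wrist_force: [1.0, -0.2, 0.9]
finger_gap: 0.599
grip_force: 0.0
```

```bash
python3 b.py | grep -A2 clamp; python3 g.py 424.3 -107.4 27 -1.713
```

```text
clamp spine yaw 1.005958 [ 467.9219  -108.87732]
 along -183.5408917579102 310.07026769328394 493.6111594511941 across -864.7028688030001 -204.1189372661168 660.5839315368833
 origin [ 864.14226772 -234.98642433] [ 173.66764093 -236.18734738]
t28.85 pos [ 653.4 -301.5  163.6] [-3.136  0.008 -3.078] gap 50.8 F0 nose 22.0 q6 -0.61
twistz -1.365 shift [-0.1597  0.2543  0.1366]
```

Call:
step_arm:
  plan:
    - {"offset": [0, 0, 0], "twist": [0, 0, -0.1365]}
    - {"offset": [0, 0, 0], "twist": [0, 0, -0.1365]}
    - {"offset": [0, 0, 0], "twist": [0, 0, -0.1365]}
    - {"offset": [0, 0, 0], "twist": [0, 0, -0.1365]}
    - {"offset": [0, 0, 0], "twist": [0, 0, -0.1365]}
    - {"offset": [0, 0, 0], "twist": [0, 0, -0.1365]}
    - {"offset": [0, 0, 0], "twist": [0, 0, -0.1365]}
    - {"offset": [0, 0, 0], "twist": [0, 0, -0.1365]}
    - {"offset": [0, 0, 0], "twist": [0, 0, -0.1365]}
    - {"offset": [0, 0, 0], "twist": [0, 0, -0.1365]}
    - {"offset": [-0.0226, 0.0364, 0], "twist": [0, 0, 0]}
    - {"offset": [-0.0226, 0.0364, 0], "twist": [0, 0, 0]}
    - {"offset": [-0.0226, 0.0364, 0], "twist": [0, 0, 0]}
    - {"offset": [-0.0226, 0.0364, 0], "twist": [0, 0, 0]}
    - {"offset": [-0.0226, 0.0364, 0], "twist": [0, 0, 0]}
    - {"offset": [-0.0226, 0.0364, 0], "twist": [0, 0, 0]}
    - {"offset": [-0.0226, 0.0364, 0], "twist": [0, 0, 0]}
    - {"offset": [0, 0, 0], "twist": [0, 0, 0]}
    - {"offset": [0, 0, 0], "twist": [0, 0, 0]}
    - {"offset": [0, 0, 0], "twist": [0, 0, 0]}
  grip: 0.15

```text
time_s: 30.85
tcp_pos: [422.6, -108.2, 155.8]
eef_rot: [-3.139, -0.001, -1.713]
wrist_force: [0.1, 0.4, -0.1]
finger_gap: 0.424
grip_force: 0.0
```

```bash
python3 g.py 424.3 -107.4 27 -1.713; python3 -c "
from h import *
i=r.capture('scene');cv2.imwrite('pics/s3.png',cv2.resize(i[150:350,100:400],None,fx=2.5,fy=2.5))"
```

```text
t30.85 pos [ 422.6 -108.2  155.8] [-3.139e+00 -1.000e-03 -1.713e+00] gap 36.1 F0 nose 22.0 q6 -1.86
twistz -0.000 shift [-0.0011 -0.0015  0.1288]
```

View pics/s3.png

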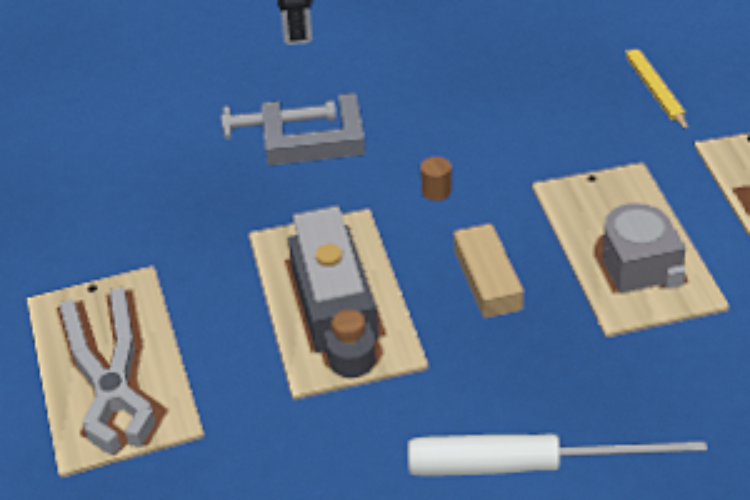

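The pincers (110,380), plane (330,290) and tape (645,245) lie flat on their outlines. Next is the clamp at (300,130).

Call:
step_arm:
  plan:
    - {"offset": [-0.001, -0.0015, 0.035], "twist": [0, 0, 0]}
    - {"offset": [0, 0, 0.035], "twist": [0, 0, 0]}
    - {"offset": [0, 0, 0.03], "twist": [0, 0, 0]}
    - {"offset": [0, 0, 0.014], "twist": [0, 0, 0]}
    - {"offset": [0, 0, 0.008], "twist": [0, 0, 0]}
    - {"offset": [0, 0, 0.006], "twist": [0, 0, 0]}
    - {"offset": [0, 0, 0], "twist": [0, 0, 0]}

```text
time_s: 31.6
tcp_pos: [423.3, -107.1, 27.0]
eef_rot: [3.141, -0.0, -1.714]
wrist_force: [-0.3, 0.4, -0.5]
finger_gap: 0.422
grip_force: 0.0
```

Call:
step_arm:
  plan:
    - {"offset": [0, 0, 0], "twist": [0, 0, 0]}
    - {"offset": [0, 0, 0], "twist": [0, 0, 0]}
    - {"offset": [0, 0, 0], "twist": [0, 0, 0]}
    - {"offset": [0, 0, 0], "twist": [0, 0, 0]}
    - {"offset": [0, 0, 0], "twist": [0, 0, 0]}
    - {"offset": [0, 0, 0], "twist": [0, 0, 0]}
    - {"offset": [0, 0, 0], "twist": [0, 0, 0]}
    - {"offset": [0, 0, 0], "twist": [0, 0, 0]}
    - {"offset": [0, 0, 0], "twist": [0, 0, 0]}
  grip: 1
  newtons: 80

```text
time_s: 32.5
tcp_pos: [423.0, -106.9, 28.2]
eef_rot: [-3.141, -0.001, -1.713]
wrist_force: [-2.3, 0.0, 5.7]
finger_gap: 0.162
grip_force: 79.2
```

```bash
python3 g.py 629.1 225.7 150 3.0805
```

```text
t32.50 pos [ 423.  -106.9   28.2] [-3.141e+00 -1.000e-03 -1.713e+00] gap 13.7 F79 nose 22.0 q6 -1.86
twistz 1.490 shift [-0.1854  0.3446 -0.1218]
```

Call:
step_arm:
  plan:
    - {"offset": [0, 0, -0.04], "twist": [0, 0, 0]}
    - {"offset": [0, 0, -0.04], "twist": [0, 0, 0]}
    - {"offset": [0, 0, -0.04], "twist": [0, 0, 0.1354]}
    - {"offset": [0, 0, 0], "twist": [0, 0, 0.1354]}
    - {"offset": [0, 0, 0], "twist": [0, 0, 0.1354]}
    - {"offset": [0, 0, 0], "twist": [0, 0, 0.1354]}
    - {"offset": [0, 0, 0], "twist": [0, 0, 0.1354]}
    - {"offset": [0, 0, 0], "twist": [0, 0, 0.1354]}
    - {"offset": [0, 0, 0], "twist": [0, 0, 0.1354]}
    - {"offset": [0, 0, 0], "twist": [0, 0, 0.1354]}
    - {"offset": [0, 0, 0], "twist": [0, 0, 0.1354]}
    - {"offset": [0, 0, 0], "twist": [0, 0, 0.1354]}
    - {"offset": [0, 0, 0], "twist": [0, 0, 0.1354]}

```text
time_s: 33.8
tcp_pos: [422.5, -106.4, 147.0]
eef_rot: [3.141, -0.0, 3.075]
wrist_force: [-0.5, 0.7, -5.0]
finger_gap: 0.161
grip_force: 80.3
```

Call:
step_arm:
  plan:
    - {"offset": [-0.0206, 0.0383, 0], "twist": [0, 0, 0]}
    - {"offset": [-0.0206, 0.0383, 0], "twist": [0, 0, 0]}
    - {"offset": [-0.0206, 0.0383, 0], "twist": [0, 0, 0]}
    - {"offset": [-0.0206, 0.0383, 0], "twist": [0, 0, 0]}
    - {"offset": [-0.0206, 0.0383, 0], "twist": [0, 0, 0]}
    - {"offset": [-0.0206, 0.0383, 0], "twist": [0, 0, 0]}
    - {"offset": [-0.0206, 0.0383, 0], "twist": [0, 0, 0]}
    - {"offset": [-0.0206, 0.0383, 0], "twist": [0, 0, 0]}
    - {"offset": [-0.0206, 0.0383, 0], "twist": [0, 0, 0]}
    - {"offset": [0, 0, 0], "twist": [0, 0, 0]}
    - {"offset": [0, 0, 0], "twist": [0, 0, 0]}
    - {"offset": [0, 0, 0], "twist": [0, 0, 0]}

```text
time_s: 35.0
tcp_pos: [627.9, 225.5, 146.4]
eef_rot: [-3.141, -0.002, 3.08]
wrist_force: [-0.3, 0.3, -5.2]
finger_gap: 0.159
grip_force: 80.6
```

```bash
python3 g.py 629.1 225.7 34.5 3.0805; python3 -c "
from h import *
i=r.capture('scene');cv2.imwrite('pics/s4.png',cv2.resize(i[100:320,270:530],None,fx=2,fy=2))"
```

```text
t35.00 pos [627.9 225.5 146.4] [-3.141e+00 -2.000e-03  3.080e+00] gap 13.5 F81 nose 22.0 q6 0.29
twistz -0.000 shift [-0.0011  0.0003  0.1119]
```

View pics/s4.png

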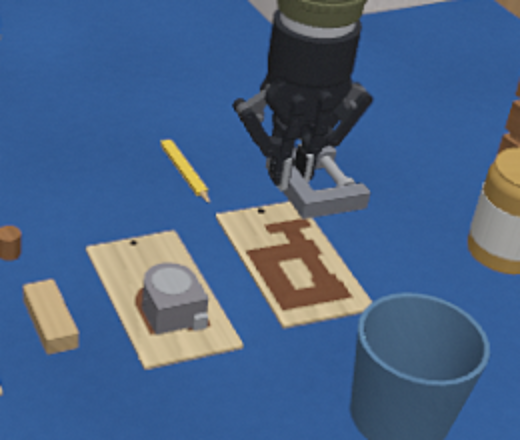

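The clamp is held close to level above its tile and faces the right way. I'll lower it and open the jaws only to 36 mm.

Call:
step_arm:
  plan:
    - {"offset": [-0.001, 0, 0.035], "twist": [0, 0, 0]}
    - {"offset": [0, 0, 0.035], "twist": [0, 0, 0]}
    - {"offset": [0, 0, 0.02], "twist": [0, 0, 0]}
    - {"offset": [0, 0, 0.012], "twist": [0, 0, 0]}
    - {"offset": [0, 0, 0.006], "twist": [0, 0, 0]}
    - {"offset": [0, 0, 0.004], "twist": [0, 0, 0]}
    - {"offset": [0, 0, 0.001], "twist": [0, 0, 0]}
    - {"offset": [0, 0, 0], "twist": [0, 0, 0]}
    - {"offset": [0, 0, 0], "twist": [0, 0, 0]}

```text
time_s: 35.95
tcp_pos: [630.7, 226.2, 35.4]
eef_rot: [3.141, 0.002, 3.081]
wrist_force: [1.0, 0.3, -5.2]
finger_gap: 0.157
grip_force: 80.6
```

Call:
step_arm:
  plan:
    - {"offset": [0, 0, 0], "twist": [0, 0, 0]}
    - {"offset": [0, 0, 0], "twist": [0, 0, 0]}
    - {"offset": [0, 0, 0], "twist": [0, 0, 0]}
    - {"offset": [0, 0, 0], "twist": [0, 0, 0]}
    - {"offset": [0, 0, 0], "twist": [0, 0, 0]}
    - {"offset": [0, 0, 0], "twist": [0, 0, 0]}
    - {"offset": [0, 0, -0.02], "twist": [0, 0, 0]}
    - {"offset": [0, 0, -0.03], "twist": [0, 0, 0]}
    - {"offset": [0, 0, -0.04], "twist": [0, 0, 0]}
    - {"offset": [0, 0, -0.04], "twist": [0, 0, 0]}
    - {"offset": [0.04, 0, 0], "twist": [0, 0, 0]}
    - {"offset": [0.04, 0, 0], "twist": [0, 0, 0]}
    - {"offset": [0.04, 0, 0], "twist": [0, 0, 0]}
    - {"offset": [0.04, 0, 0], "twist": [0, 0, 0]}
    - {"offset": [0.04, 0, 0], "twist": [0, 0, 0]}
    - {"offset": [0, 0, 0], "twist": [0, 0, 0]}
    - {"offset": [0, 0, 0], "twist": [0, 0, 0]}
  grip: 0.15

```text
time_s: 37.65
tcp_pos: [430.0, 238.5, 164.8]
eef_rot: [3.141, 0.001, 3.082]
wrist_force: [-0.8, 0.3, 0.3]
finger_gap: 0.425
grip_force: 0.0
```

```bash
python3 a.py; python3 g.py 400 300 150 3.08; python3 - <<'E'
from h import *
i=r.capture('scene');cv2.imwrite('pics/s5.png',cv2.resize(i[180:350,90:480],None,fx=2,fy=2))
E
```

```text
[295. 221.] ['z6 c=(506,-19) 26x27 a89.1', 'z10 c=(505,-19) 26x27 a89.1', 'z18 c=(504,-19) 26x26 a89.1', 'z36 c=(502,-18) 26x26 a89.1']
[161. 243.] ['z6 c=(482,326) 297x237 a2.0', 'z10 c=(481,325) 296x236 a2.0', 'z18 c=(480,323) 294x234 a2.0', 'z36 c=(478,318) 289x230 a2.0']
[291. 179.] ['z6 c=(621,-10) 35x85 a89.0', 'z10 c=(620,-10) 35x85 a89.0', 'z18 c=(618,-10) 35x84 a89.0', 'z36 c=(614,-9) 34x83 a89.0']
[335. 185.] ['z6 c=(604,-129) 105x184 a89.4', 'z10 c=(603,-129) 105x183 a89.4', 'z18 c=(601,-127) 104x182 a89.4', 'z36 c=(597,-125) 102x179 a89.4']
[191. 185.] ['z6 c=(609,257) 106x185 a86.5', 'z10 c=(608,256) 105x185 a86.5', 'z18 c=(606,254) 104x183 a86.5', 'z36 c=(602,251) 103x180 a86.5']
[247. 182.] ['z6 c=(616,106) 106x185 a88.2', 'z10 c=(615,106) 105x184 a88.2', 'z18 c=(613,106) 104x183 a88.2', 'z36 c=(609,104) 103x180 a88.2']
[398. 178.] ['z6 c=(621,-301) 185x105 a3.6', 'z10 c=(620,-300) 185x105 a3.6', 'z18 c=(618,-298) 183x104 a3.6', 'z36 c=(614,-292) 180x102 a3.6']
t37.70 pos [431.3 238.5 164.9] [3.141e+00 2.000e-03 3.081e+00] gap 36.1 F0 nose 22.0 q6 0.40
twistz 0.001 shift [0.035  0.0594 0.0149]
```

View pics/crop1.png

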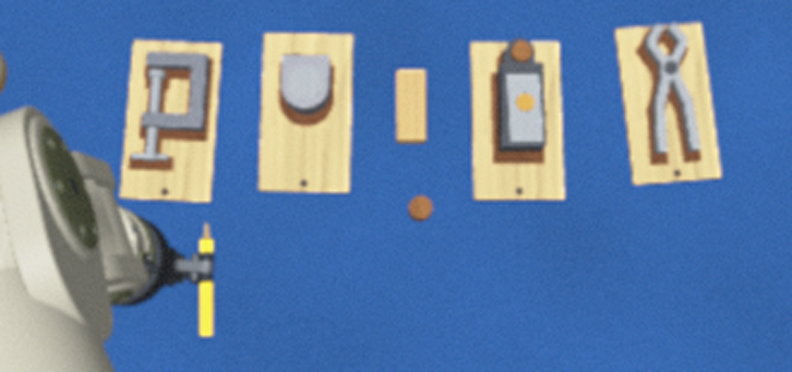

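View pics/s5.png

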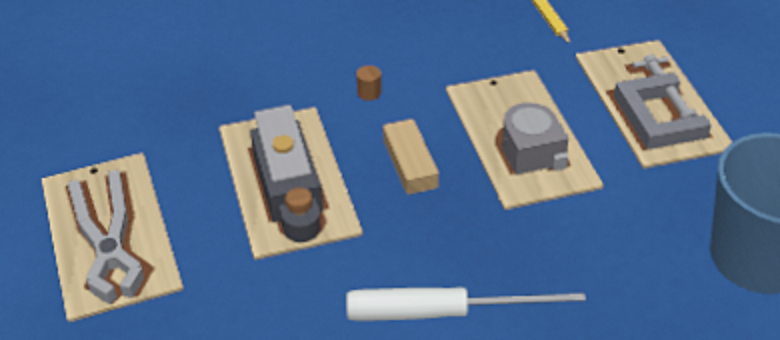

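All four tools sit flat on their outlines, and the offcut and dowel haven't moved. I'll check the offsets in each tile's frame.

```bash
python3 - <<'E'
from h import *
img=np.mean([r.capture("top") for _ in range(2)],0).astype(np.uint8)
hsv=cv2.cvtColor(img,cv2.COLOR_BGR2HSV);lab=cv2.cvtColor(img,cv2.COLOR_BGR2LAB).astype(int)
grey=((lab[...,2]-128<9)&(lab[...,2]-128>-18)).astype(np.uint8)*255
# tile: centre,yaw, top height above table, tool x-range,y-range, nominal
T=dict(plane=(604,-129,-.010,42,(-60,65),(-24,24),(15,0)),clamp=(609,257,-.061,26,(-76,45),(-8,68),(22,-30)),
pincers=(621,-301,.063,22,(-94,54),(-25,25),(29,0)),tape=(616,106,-.031,42,(-32,34),(-26,26),(20,0)))
for n,(cx,cy,w,zt,xr,yr,nom) in T.items():
    v,u=np.nonzero(grey);px=np.c_[u,v]
    Q={}
    for z in (6,zt):
        d=cast("top",px,z)-[cx,cy];q=np.c_[d@[np.cos(w),np.sin(w)],d@[-np.sin(w),np.cos(w)]]
        Q[z]=q
    k=(abs(Q[6][:,0])<86)&(abs(Q[6][:,1])<46)
    a,b=Q[6][k],Q[zt][k]; f=lambda s,p:np.percentile(s,p)
    left=cy>31   # camera sees the -y side foot
    lo=(a if left else b)[:,1];hi=(b if left else a)[:,1]
    print(n,k.sum(),"x tail->%.1f front->%.1f"%(f(a[:,0],.3)-xr[0],f(b[:,0],99.7)-xr[1]),"y lo->%.1f hi->%.1f"%(f(lo,.5)-yr[0],f(hi,99.5)-yr[1]),"nominal",nom)
    # direction of bottom grey mass
    print("   span x %.0f y %.0f"%(f(b[:,0],99.7)-f(a[:,0],.3),f(hi,99.5)-f(lo,.5)))
E
```

```text
plane 677 x tail->24.5 front->5.1 y lo->-0.3 hi->-3.0 nominal (15, 0)
   span x 106 y 45
clamp 695 x tail->29.0 front->25.8 y lo->-29.6 hi->-36.3 nominal (22, -30)
   span x 118 y 69
pincers 563 x tail->37.2 front->26.5 y lo->1.0 hi->-4.8 nominal (29, 0)
   span x 137 y 44
tape 465 x tail->28.8 front->19.4 y lo->0.6 hi->-0.5 nominal (20, 0)
   span x 57 y 51
```

```bash
python3 - <<'E'
from h import *
old=cv2.imread("pics/top0.png");img=r.capture("top")
cv2.imwrite("pics/top9.png",img)
lo=cv2.cvtColor(old,cv2.COLOR_BGR2LAB).astype(int);ln=cv2.cvtColor(img,cv2.COLOR_BGR2LAB).astype(int)
ab=np.abs(lo-ln)[...,1:].sum(2); mask=(ab>14)
T=dict(plane=(604,-129,-.010,42,(-60,65),(-24,24)),clamp=(609,257,-.061,26,(-76,45),(-8,68)),
pincers=(621,-301,.063,22,(-94,54),(-25,25)),tape=(616,106,-.031,42,(-32,34),(-26,26)))
for n,(cx,cy,w,zt,xr,yr) in T.items():
    v,u=np.nonzero(mask);px=np.c_[u,v];Q=[]
    for z in (6,zt):
        d=cast("top",px,z)-[cx,cy];Q.append(np.c_[d@[np.cos(w),np.sin(w)],d@[-np.sin(w),np.cos(w)]])
    k=(abs(Q[0][:,0])<92)&(abs(Q[0][:,1])<48);a,b=Q[0][k],Q[1][k]
    L=cy>31;l=(a if L else b)[:,1];h=(b if L else a)[:,1];f=np.percentile
    print(n,k.sum(),"x: %.1f %.1f y: %.1f %.1f"%(f(a[:,0],.3)-xr[0],f(b[:,0],99.7)-xr[1],f(l,.5)-yr[0],f(h,99.5)-yr[1]))
# saturation-free look: view the tiles enlarged
c=[cv2.resize(img[145:222,x:x+50],None,fx=4,fy=4,interpolation=cv2.INTER_CUBIC) for x in (168,225,312,374)]
cv2.imwrite("pics/tiles.png",np.hstack(c))
E
```

```text
plane 818 x: 23.1 16.1 y: -1.9 -2.2
clamp 767 x: 27.1 27.2 y: -30.5 -35.8
pincers 666 x: 36.7 30.4 y: -0.9 -3.3
tape 486 x: 28.8 21.6 y: 0.5 -0.3
```

View pics/tiles.png

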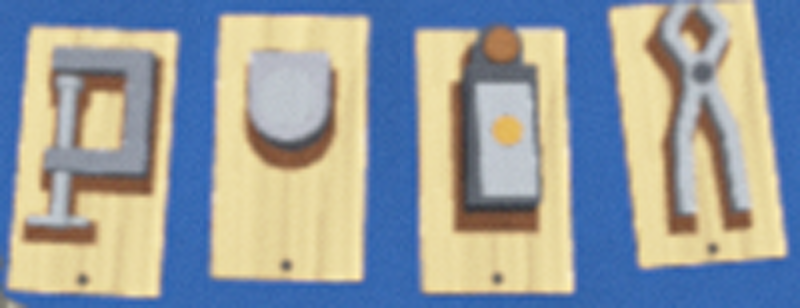

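The top-view tail ends suggest an x offset of about +8 mm, while the front ends say about +2. I'll check against the printed outlines, and use the second camera for the front feet.

```bash
python3 - <<'E'
from h import *
T=dict(plane=(604,-129,-.010,(-60,65),(-24,24),15,0),clamp=(609,257,-.061,(-76,45),(-8,68),22,-30),
pincers=(621,-301,.063,(-94,54),(-25,25),29,0),tape=(616,106,-.031,(-32,34),(-26,26),20,0))
def frame(cam,px,z,t):
    d=cast(cam,px,z)-[t[0],t[1]];w=t[2];return np.c_[d@[np.cos(w),np.sin(w)],d@[-np.sin(w),np.cos(w)]]
f=np.percentile
for cam,o in(("top","pics/top0.png"),("scene","pics/scene0.png")):
    old=cv2.imread(o);new=r.capture(cam)
    lo=cv2.cvtColor(old,cv2.COLOR_BGR2LAB).astype(int);ln=cv2.cvtColor(new,cv2.COLOR_BGR2LAB).astype(int)
    brown=(lo[...,1]>138)&(lo[...,2]>138)&(lo[...,0]<140)
    ch=(np.abs(lo-ln).sum(2)>45)
    for n,t in T.items():
        v,u=np.nonzero(brown);q=frame(cam,np.c_[u,v],6,t);k=(abs(q[:,0])<86)&(abs(q[:,1])<46);q=q[k]
        s=" outline centre err x %.1f y %.1f (span %.0f %.0f)"%((f(q[:,0],.5)+f(q[:,0],99.5))/2-t[5]-sum(t[3])/2,(f(q[:,1],.5)+f(q[:,1],99.5))/2-t[6]-sum(t[4])/2,np.ptp(f(q[:,0],[.5,99.5])),np.ptp(f(q[:,1],[.5,99.5])))
        v,u=np.nonzero(ch);q=frame(cam,np.c_[u,v],6,t);k=(abs(q[:,0])<95)&(abs(q[:,1])<50);q=q[k]
        s+=" | tool foot at z6: x ends->%.1f %.1f y ends->%.1f %.1f"%(f(q[:,0],.5)-t[3][0],f(q[:,0],99.5)-t[3][1],f(q[:,1],.5)-t[4][0],f(q[:,1],99.5)-t[4][1])
        print(cam,n,s)
E
```

```text
top plane  outline centre err x -1.7 y -0.5 (span 128 53) | tool foot at z6: x ends->24.5 24.0 y ends->-8.4 -2.7
top clamp  outline centre err x 0.3 y -0.3 (span 124 78) | tool foot at z6: x ends->29.4 32.5 y ends->-27.6 -34.1
top pincers  outline centre err x -2.0 y -0.8 (span 149 52) | tool foot at z6: x ends->37.3 33.0 y ends->-4.2 -6.1
top tape  outline centre err x -0.8 y 0.5 (span 69 57) | tool foot at z6: x ends->28.9 31.7 y ends->0.8 3.1
scene plane  outline centre err x -4.5 y -0.5 (span 129 55) | tool foot at z6: x ends->-33.9 16.7 y ends->-1.1 3.2
scene clamp  outline centre err x -2.0 y -1.8 (span 125 81) | tool foot at z6: x ends->11.9 22.1 y ends->-29.4 -28.0
scene pincers  outline centre err x -4.4 y -0.1 (span 152 55) | tool foot at z6: x ends->20.0 26.8 y ends->-0.7 -3.0
scene tape  outline centre err x -2.8 y 0.2 (span 70 58) | tool foot at z6: x ends->-9.7 19.3 y ends->1.7 16.7
```

The scene and top cameras agree that the plane sits about 8 mm too far along +x, close to the limit. The other three are about 5–6 mm off, well inside it. I'll regrasp the plane and set it back 8 mm.

Call:
step_arm:
  plan:
    - {"offset": [0, 0, 0], "twist": [0, 0, -0.05]}
    - {"offset": [-0.0214, -0.0407, 0], "twist": [0, 0, 0]}
    - {"offset": [-0.0214, -0.0407, 0], "twist": [0, 0, 0]}
    - {"offset": [-0.0214, -0.0407, 0], "twist": [0, 0, 0]}
    - {"offset": [-0.0214, -0.0407, 0], "twist": [0, 0, 0]}
    - {"offset": [-0.0214, -0.0407, 0], "twist": [0, 0, 0]}
    - {"offset": [-0.0214, -0.0407, 0], "twist": [0, 0, 0]}
    - {"offset": [-0.0214, -0.0407, 0], "twist": [0, 0, 0]}
    - {"offset": [-0.0214, -0.0407, 0], "twist": [0, 0, 0]}
    - {"offset": [-0.0214, -0.0407, 0], "twist": [0, 0, 0]}
    - {"offset": [0, 0, 0], "twist": [0, 0, 0]}
    - {"offset": [0, 0, 0], "twist": [0, 0, 0]}
    - {"offset": [0, 0, 0], "twist": [0, 0, 0]}
  grip: -1
  newtons: 60

```text
time_s: 39.3
tcp_pos: [618.3, -129.6, 163.8]
eef_rot: [3.141, -0.001, 3.131]
wrist_force: [-0.0, 0.5, -0.7]
finger_gap: 1.0
grip_force: 0.0
```

```bash
python3 g.py 619 -129.5 38 3.1312
```

```text
t39.30 pos [ 618.3 -129.6  163.8] [ 3.141e+00 -1.000e-03  3.131e+00] gap 85.0 F0 nose 22.0 q6 -0.32
twistz -0.000 shift [-7.000e-04  1.000e-04  1.258e-01]
```

Call:
step_arm:
  plan:
    - {"offset": [0, 0, 0.035], "twist": [0, 0, 0]}
    - {"offset": [0, 0, 0.035], "twist": [0, 0, 0]}
    - {"offset": [0, 0, 0.03], "twist": [0, 0, 0]}
    - {"offset": [0, 0, 0.016], "twist": [0, 0, 0]}
    - {"offset": [0, 0, 0.01], "twist": [0, 0, 0]}
    - {"offset": [0, 0, 0], "twist": [0, 0, 0]}

```text
time_s: 39.9
tcp_pos: [617.7, -128.7, 37.2]
eef_rot: [3.141, -0.002, 3.132]
wrist_force: [-0.3, 0.2, -0.3]
finger_gap: 0.999
grip_force: 0.0
```

Call:
step_arm:
  plan:
    - {"offset": [0, 0, 0], "twist": [0, 0, 0]}
    - {"offset": [0, 0, 0], "twist": [0, 0, 0]}
    - {"offset": [0, 0, 0], "twist": [0, 0, 0]}
    - {"offset": [0, 0, 0], "twist": [0, 0, 0]}
    - {"offset": [0, 0, 0], "twist": [0, 0, 0]}
    - {"offset": [0, 0, 0], "twist": [0, 0, 0]}
    - {"offset": [0, 0, 0], "twist": [0, 0, 0]}
    - {"offset": [0, 0, 0], "twist": [0, 0, 0]}
    - {"offset": [0, 0, -0.01], "twist": [0, 0, 0]}
    - {"offset": [0.004, 0, 0], "twist": [0, 0, 0]}
    - {"offset": [0.004, 0, 0], "twist": [0, 0, 0]}
    - {"offset": [0, 0, 0], "twist": [0, 0, 0]}
    - {"offset": [0, 0, 0.006], "twist": [0, 0, 0]}
    - {"offset": [0, 0, 0.003], "twist": [0, 0, 0]}
    - {"offset": [0, 0, 0], "twist": [0, 0, 0]}
    - {"offset": [0, 0, 0], "twist": [0, 0, 0]}
  grip: 1

```text
time_s: 41.5
tcp_pos: [610.7, -130.2, 40.1]
eef_rot: [-3.141, 0.0, 3.13]
wrist_force: [-4.5, 0.8, 5.0]
finger_gap: 0.554
grip_force: 65.1
```

Call:
step_arm:
  plan:
    - {"offset": [0, 0, 0], "twist": [0, 0, 0]}
    - {"offset": [0, 0, 0], "twist": [0, 0, 0]}
    - {"offset": [0, 0, 0], "twist": [0, 0, 0]}
    - {"offset": [0, 0, 0], "twist": [0, 0, 0]}
    - {"offset": [0, 0, 0], "twist": [0, 0, 0]}
    - {"offset": [0, 0, 0], "twist": [0, 0, 0]}
    - {"offset": [0, 0, 0], "twist": [0, 0, 0]}
    - {"offset": [0, 0, -0.02], "twist": [0, 0, 0]}
    - {"offset": [0, 0, -0.03], "twist": [0, 0, 0]}
    - {"offset": [0, 0, -0.04], "twist": [0, 0, 0]}
    - {"offset": [0, 0, -0.04], "twist": [0, 0, 0]}
    - {"offset": [0.04, 0, 0], "twist": [0, 0, 0]}
    - {"offset": [0.04, 0, 0], "twist": [0, 0, 0]}
    - {"offset": [0.04, 0, 0], "twist": [0, 0, 0]}
    - {"offset": [0.04, 0, 0], "twist": [0, 0, 0]}
    - {"offset": [0.03, 0, 0], "twist": [0, 0, 0]}
    - {"offset": [0, 0, 0], "twist": [0, 0, 0]}
    - {"offset": [0, 0, 0], "twist": [0, 0, 0]}
  grip: -1

```text
time_s: 43.3
tcp_pos: [421.0, -128.2, 169.8]
eef_rot: [-3.141, 0.002, 3.13]
wrist_force: [0.8, 0.3, -0.1]
finger_gap: 0.998
grip_force: 0.0
```

```bash
python3 - <<'E'
from h import *
i=r.capture('top');s=r.capture('scene')
a=cv2.resize(i[140:225,160:430],(780,246),interpolation=cv2.INTER_CUBIC);b=cv2.resize(s[190:350,90:480],(780,320))
cv2.imwrite('pics/end.png',np.vstack([a,b]))
E
```

```text
(no output)
```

View pics/end.png

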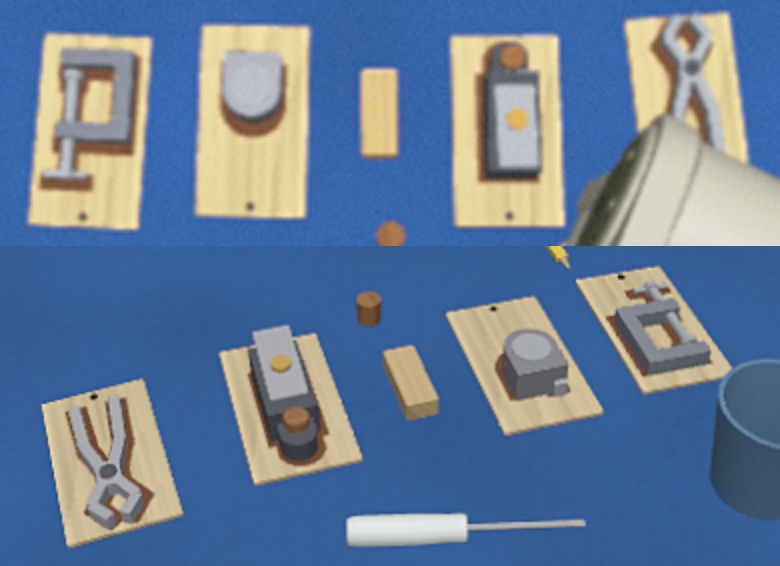

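The plane is now centred, with an even brown margin at both ends. The tape and pincers still show most of their margin at the tail, about 6–7 mm off. There's plenty of time, so I'll set both back too.

Call:
step_arm:
  plan:
    - {"offset": [0, 0, 0], "twist": [0, 0, 0.02]}
    - {"offset": [-0.0271, 0.0301, 0], "twist": [0, 0, 0]}
    - {"offset": [-0.0271, 0.0301, 0], "twist": [0, 0, 0]}
    - {"offset": [-0.0271, 0.0301, 0], "twist": [0, 0, 0]}
    - {"offset": [-0.0271, 0.0301, 0], "twist": [0, 0, 0]}
    - {"offset": [-0.0271, 0.0301, 0], "twist": [0, 0, 0]}
    - {"offset": [-0.0271, 0.0301, 0], "twist": [0, 0, 0]}
    - {"offset": [-0.0271, 0.0301, 0], "twist": [0, 0, 0]}
    - {"offset": [-0.0271, 0.0301, 0], "twist": [0, 0, 0]}
    - {"offset": [0, 0, 0], "twist": [0, 0, 0]}
    - {"offset": [0, 0, 0], "twist": [0, 0, 0]}
    - {"offset": [0, 0, 0], "twist": [0, 0, 0]}
  newtons: 50

```text
time_s: 44.6
tcp_pos: [644.6, 105.7, 168.6]
eef_rot: [-3.141, -0.001, 3.11]
wrist_force: [0.4, -0.4, -0.3]
finger_gap: 1.002
grip_force: 0.0
```

```bash
python3 g.py 645 105.4 40 3.110
```

```text
t44.60 pos [644.6 105.7 168.6] [-3.141e+00 -1.000e-03  3.110e+00] gap 85.2 F0 nose 22.0 q6 0.07
twistz 0.000 shift [-0.0004 -0.0003  0.1286]
```

Call:
step_arm:
  plan:
    - {"offset": [0, 0, 0.035], "twist": [0, 0, 0]}
    - {"offset": [0, 0, 0.035], "twist": [0, 0, 0]}
    - {"offset": [0, 0, 0.03], "twist": [0, 0, 0]}
    - {"offset": [0, 0, 0.018], "twist": [0, 0, 0]}
    - {"offset": [0, 0, 0.01], "twist": [0, 0, 0]}
    - {"offset": [0, 0, 0], "twist": [0, 0, 0]}

```text
time_s: 45.2
tcp_pos: [643.7, 105.0, 40.2]
eef_rot: [-3.141, -0.003, 3.109]
wrist_force: [0.7, -0.3, 0.6]
finger_gap: 1.001
grip_force: 0.0
```

Call:
step_arm:
  plan:
    - {"offset": [0, 0, 0], "twist": [0, 0, 0]}
    - {"offset": [0, 0, 0], "twist": [0, 0, 0]}
    - {"offset": [0, 0, 0], "twist": [0, 0, 0]}
    - {"offset": [0, 0, 0], "twist": [0, 0, 0]}
    - {"offset": [0, 0, 0], "twist": [0, 0, 0]}
    - {"offset": [0, 0, 0], "twist": [0, 0, 0]}
    - {"offset": [0, 0, 0], "twist": [0, 0, 0]}
    - {"offset": [0, 0, 0], "twist": [0, 0, 0]}
    - {"offset": [0, 0, -0.01], "twist": [0, 0, 0]}
    - {"offset": [0.003, 0, 0], "twist": [0, 0, 0]}
    - {"offset": [0.003, 0, 0], "twist": [0, 0, 0]}
    - {"offset": [0, 0, 0], "twist": [0, 0, 0]}
    - {"offset": [0, 0, 0.006], "twist": [0, 0, 0]}
    - {"offset": [0, 0, 0.003], "twist": [0, 0, 0]}
    - {"offset": [0, 0, 0], "twist": [0, 0, 0]}
    - {"offset": [0, 0, 0], "twist": [0, 0, 0]}
  grip: 1

```text
time_s: 46.8
tcp_pos: [638.9, 106.2, 43.2]
eef_rot: [-3.141, 0.0, 3.111]
wrist_force: [-3.9, -0.1, 7.7]
finger_gap: 0.592
grip_force: 55.1
```

Call:
step_arm:
  plan:
    - {"offset": [0, 0, 0], "twist": [0, 0, 0]}
    - {"offset": [0, 0, 0], "twist": [0, 0, 0]}
    - {"offset": [0, 0, 0], "twist": [0, 0, 0]}
    - {"offset": [0, 0, 0], "twist": [0, 0, 0]}
    - {"offset": [0, 0, 0], "twist": [0, 0, 0]}
    - {"offset": [0, 0, 0], "twist": [0, 0, 0]}
    - {"offset": [0, 0, 0], "twist": [0, 0, 0]}
    - {"offset": [0, 0, -0.02], "twist": [0, 0, 0]}
    - {"offset": [0, 0, -0.03], "twist": [0, 0, 0]}
    - {"offset": [0, 0, -0.04], "twist": [0, 0, 0]}
    - {"offset": [0, 0, -0.03], "twist": [0, 0, 0]}
    - {"offset": [0, 0, 0], "twist": [0, 0, -0.095]}
    - {"offset": [0, 0, 0], "twist": [0, 0, 0]}
    - {"offset": [0, 0, 0], "twist": [0, 0, 0]}
  grip: -1

```text
time_s: 48.2
tcp_pos: [638.6, 106.1, 161.7]
eef_rot: [-3.142, -0.001, -3.08]
wrist_force: [-0.3, 0.6, 0.3]
finger_gap: 0.999
grip_force: 0.0
```

```bash
python3 g.py 655 -299.5 33 -3.0788
```

```text
t48.20 pos [638.6 106.1 161.7] [-3.142e+00 -1.000e-03 -3.080e+00] gap 84.9 F0 nose 22.0 q6 -0.02
twistz -0.001 shift [ 0.009  -0.4059  0.1287]
```

Call:
step_arm:
  plan:
    - {"offset": [0.0009, -0.0406, 0], "twist": [0, 0, 0]}
    - {"offset": [0.0009, -0.0406, 0], "twist": [0, 0, 0]}
    - {"offset": [0.0009, -0.0406, 0], "twist": [0, 0, 0]}
    - {"offset": [0.0009, -0.0406, 0], "twist": [0, 0, 0]}
    - {"offset": [0.0009, -0.0406, 0], "twist": [0, 0, 0]}
    - {"offset": [0.0009, -0.0406, 0], "twist": [0, 0, 0]}
    - {"offset": [0.0009, -0.0406, 0], "twist": [0, 0, 0]}
    - {"offset": [0.0009, -0.0406, 0], "twist": [0, 0, 0]}
    - {"offset": [0.0009, -0.0406, 0], "twist": [0, 0, 0]}
    - {"offset": [0.0009, -0.0406, 0], "twist": [0, 0, 0]}
    - {"offset": [0, 0, 0], "twist": [0, 0, 0]}
    - {"offset": [0, 0, 0], "twist": [0, 0, 0]}
    - {"offset": [0, 0, 0], "twist": [0, 0, 0]}

```text
time_s: 49.5
tcp_pos: [655.5, -298.6, 161.2]
eef_rot: [3.14, -0.002, -3.078]
wrist_force: [-0.2, 0.5, 0.2]
finger_gap: 1.002
grip_force: 0.0
```

```bash
python3 g.py 655 -299.5 33 -3.0788
```

```text
t49.50 pos [ 655.5 -298.6  161.2] [ 3.140e+00 -2.000e-03 -3.078e+00] gap 85.2 F0 nose 22.0 q6 -0.60
twistz 0.001 shift [ 0.0006 -0.0009  0.1282]
```

Call:
step_arm:
  plan:
    - {"offset": [0, -0.001, 0.035], "twist": [0, 0, 0]}
    - {"offset": [0, 0, 0.035], "twist": [0, 0, 0]}
    - {"offset": [0, 0, 0.03], "twist": [0, 0, 0]}
    - {"offset": [0, 0, 0.018], "twist": [0, 0, 0]}
    - {"offset": [0, 0, 0.009], "twist": [0, 0, 0]}
    - {"offset": [0, 0, 0], "twist": [0, 0, 0]}

```text
time_s: 50.1
tcp_pos: [655.5, -298.7, 33.9]
eef_rot: [3.14, -0.002, -3.076]
wrist_force: [-0.2, -0.3, -0.0]
finger_gap: 1.002
grip_force: 0.0
```

Call:
step_arm:
  plan:
    - {"offset": [0, 0, 0], "twist": [0, 0, 0]}
    - {"offset": [0, 0, 0], "twist": [0, 0, 0]}
    - {"offset": [0, 0, 0], "twist": [0, 0, 0]}
    - {"offset": [0, 0, 0], "twist": [0, 0, 0]}
    - {"offset": [0, 0, 0], "twist": [0, 0, 0]}
    - {"offset": [0, 0, 0], "twist": [0, 0, 0]}
    - {"offset": [0, 0, 0], "twist": [0, 0, 0]}
    - {"offset": [0, 0, 0], "twist": [0, 0, 0]}
    - {"offset": [0, 0, 0], "twist": [0, 0, 0]}
    - {"offset": [0, 0, 0], "twist": [0, 0, 0]}
    - {"offset": [0, 0, -0.01], "twist": [0, 0, 0]}
    - {"offset": [0.003, 0, 0], "twist": [0, 0, 0]}
    - {"offset": [0.003, 0, 0], "twist": [0, 0, 0]}
    - {"offset": [0, 0, 0], "twist": [0, 0, 0]}
    - {"offset": [0, 0, 0.006], "twist": [0, 0, 0]}
    - {"offset": [0, 0, 0.003], "twist": [0, 0, 0]}
    - {"offset": [0, 0, 0], "twist": [0, 0, 0]}
    - {"offset": [0, 0, 0], "twist": [0, 0, 0]}
  grip: 1

```text
time_s: 51.9
tcp_pos: [650.0, -301.0, 37.0]
eef_rot: [-3.141, 0.0, -3.078]
wrist_force: [-2.9, 2.2, 5.7]
finger_gap: 0.287
grip_force: 44.0
```

Call:
step_arm:
  plan:
    - {"offset": [0, 0, 0], "twist": [0, 0, 0]}
    - {"offset": [0, 0, 0], "twist": [0, 0, 0]}
    - {"offset": [0, 0, 0], "twist": [0, 0, 0]}
    - {"offset": [0, 0, 0], "twist": [0, 0, 0]}
    - {"offset": [0, 0, 0], "twist": [0, 0, 0]}
    - {"offset": [0, 0, 0], "twist": [0, 0, 0]}
    - {"offset": [0, 0, 0], "twist": [0, 0, 0]}
    - {"offset": [0, 0, -0.02], "twist": [0, 0, 0]}
    - {"offset": [0, 0, -0.03], "twist": [0, 0, 0]}
    - {"offset": [0, 0, -0.04], "twist": [0, 0, 0]}
    - {"offset": [0, 0, -0.04], "twist": [0, 0, 0]}
    - {"offset": [0.04, 0, 0], "twist": [0, 0, 0]}
    - {"offset": [0.04, 0, 0], "twist": [0, 0, 0]}
    - {"offset": [0.04, 0, 0], "twist": [0, 0, 0]}
    - {"offset": [0.04, 0, 0], "twist": [0, 0, 0]}
    - {"offset": [0.04, 0, 0], "twist": [0, 0, 0]}
    - {"offset": [0.04, 0, 0], "twist": [0, 0, 0]}
    - {"offset": [0, 0, 0], "twist": [0, 0, 0]}
    - {"offset": [0, 0, 0], "twist": [0, 0, 0]}
  grip: -0.2

```text
time_s: 53.8
tcp_pos: [410.3, -316.7, 166.9]
eef_rot: [-3.141, 0.001, -3.079]
wrist_force: [1.0, -0.5, -0.5]
finger_gap: 0.598
grip_force: 0.0
```

```bash
python3 - <<'E'
from h import *
i=r.capture('top');s=r.capture('scene')
a=cv2.resize(i[140:225,160:430],(780,246),interpolation=cv2.INTER_CUBIC);b=cv2.resize(s[190:350,90:480],(780,320))
cv2.imwrite('pics/end2.png',np.vstack([a,b]))
E
```

```text
(no output)
```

View pics/end2.png

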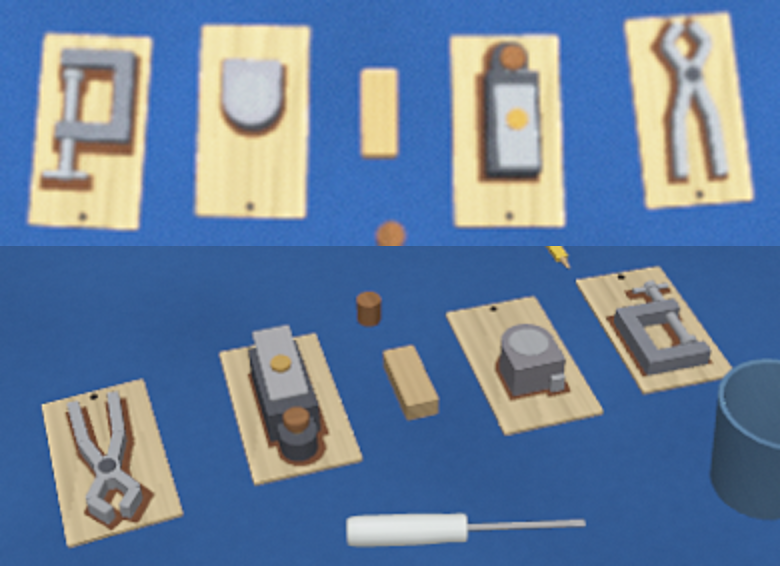

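All four tools are centred on their outlines with even brown margins, the bystanders haven't moved, and the arm is clear. I'll hand in.

```bash
python3 -c "
from h import *
print(r.hand_in())"
```

```text
the job is handed in; nothing more can be done
None
```

All four tools were laid flat on their own tiles, on their outlines and facing the right way, with the offcut and dowel not moved; I handed the job in at about 54 s, and no verdict was returned.

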